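Load a handle scale into the drilling jig

TASK

Load the dark wooden handle scale into the drilling jig so that its pin hole can be drilled: first swing the spring clip up until it stays open, then lay the scale flat on the jig's base plate and slide it in under the bush plate until it is fully home, touching the end stop (set by the last user, out of sight under the plate: feel for it) and both the side fence and the dowel. Then swing the clip back and, keeping hold of its knob, lower it gently onto the scale, so that it clamps the scale and does not snap down. Push only lightly against fence, dowel and stop, which bruise the wood, and leave the other tools and parts on the bench where they lie.

Things in the scene. Friction and masses are not known exactly. Their poses are not given: they have to be found in the camera images.
- jig: Drilling jig for handle scales, screwed to the bench. Grey metal base plate x -46 to +90, y -88 to +116 mm, top 12 mm above the bench. Origin at bench height under the middle of a seated scale's width. A scale lies along y and slides in along +y; side locators and clip hinge on its +x side, bush plate and end stop at the +y end. Only its place and yaw change.
- bush_plate (a point): Fixed steel plate with a brass drill bush, a roof over the stop end; this point: middle of its underside, 24 mm above the bench at x 6, y 57 mm of the jig. It spans x -20 to +32, y +36 to +78 mm, 6 mm thick (bush 4 mm higher). Slot under it 12 mm high, open to -x and -y. The adjustable end_stop is under it: its face (its origin) is somewhere from y = +53 to +69 mm, not measured: feel for it.
- locators: Two fixed steel side locators; origin and axes as the jig. Fence: face at x = +20 mm, y 0 to 78, 8 mm high above the base plate. Dowel: pin 8 mm thick, 9 mm high, at x 24, y -30, touching the same line x = +20. Between y -88 and -36 the scale's +x side is free for a finger. A push of more than 20 N on them, or on the end stop, bruises the scale.
- clip (a joint): Spring clip hinge, rad: 0 shut on nothing, grows as it swings up and over the jig's +x side, limit 1.8; about 0.05 on a seated scale. Over-centre spring: below 0.95 it pulls shut (0.44 N m at 0, none at 0.95), above it pulls open (0.4 N m at 1.8) and stays open. Let go above 0.15 it snaps over; more than 35 N of its foot dents the scale.
- clip_hinge (a point): Middle of the clip's hinge pin, 34 mm above the bench, at x = +47, y = +24 mm of the jig. The pin runs along the jig's y. The clip's rubber foot hangs 46 mm from the pin; shut, it leaves 7.5 mm over the base plate, so a scale cannot enter. Behind the hinge, to x = +84, is its spring strut.
- knob (a point): Middle of the clip's grip: black barrel 22 mm long (along the jig's y, like the pin), 16 mm thick, on a bar 12 mm wide and 5 mm thick, 85 mm from the hinge pin. Shut: 35 mm above the bench at x -38, y 24 mm of the jig, only the base plate below it. Up (1.8 rad): about 117 mm above the bench, over the hinge.
- seat (a point): Point of the jig where the centre of the scale lies when it is fully home, were the end stop at the middle of its range (face at y = +61): x = 0, y = -9 mm of the jig, 17 mm above the bench. x and z are exact; the true y differs by up to 8 mm either way with the stop. Axes as the jig.
- scale: Dark wooden handle scale: a plain flat slab 40 (x) x 140 (y) x 10 (z) mm, about 60 g, both ends and both faces alike. Loose, lies flat on the bench at the start. Origin at the centre of its underside.
- scale_center (a point): Centre of the scale, half-way up (5 mm above what it lies on). Axes as scale: y along its length.
- marker: Bystander: felt marker, 124 mm long, lying on the bench.
- loupe: Bystander: black eye loupe, a ring 37 mm wide and 22 mm high, on the bench.
- ferrule: Bystander: black ring, 23 mm wide and 22 mm high, standing on the bench.
- hammer: Bystander: small hammer, 200 mm long, lying on the bench.

How it is judged:
By the outcome, as a careful person would: the job done as asked, in the order asked, and still so for the second after the job is handed in, with the robot touching nothing.
It also fails if it takes over 72 s, if anything falls off the work surface, if the arm or the gripper's body presses on something with over 40 N, if the wrist force passes 120 N, or if a joint passes its speed limit or range.

ROBOT

A 6-joint arm with a two-finger parallel gripper is mounted at the origin on a cart in front of the work surface, level with it; the furniture and walls round the work are solid. World frame = base frame: x ahead of the robot, y to its left, z up, the work surface at z = 0. Lengths are in m, angles in rad, forces in N, time in s.
With the tool pointing down it reaches from about 0.35 to 0.975 m from the base axis. Payload 4.9 kg.
Tool frame: the origin (TCP) lies at the very end of the fingers, on their centre line; the grasp point (between the pads) lies 19 mm behind it; z points along the fingers, y is the line along which they close (so a half turn about z gives the same grasp; the last joint's range is limited). The gripper opens to 85 mm and grips with 20 to 120 N. Pads are 22 mm wide; open, the fingers measure 114 mm over their backs; the gripper's body (76 mm by 85 mm) begins 54 mm behind the grasp point. The pads swing forward as they close: fully open they stand 13 mm farther back than shut.
Start: joints at [1.133, 0.053, 1.613, -0, 1.476, -0.119], TCP at [0.196, 0.593, 0.199] pointing down, gripper open.
Joint ranges: [-3.01, 3.01], [-1.01, 2.22], [0.06, 2.58], [-1.02, 4.17], [0.09, 2.62], [-3.14, 3.14]. Speed limits (rad/s): [2.57, 2.57, 3.14, 3.14, 3.14, 3.14].

INTERFACE

Orientations are given as a unit quaternion [w, x, y, z].
In Python, from plant import manip, vision, order gives the robot as it stands.
- The arm moves only by the tool play_rows, never from a script. Its argument "steps" is a list that holds one entry, the list of rows, each a list of 6 numbers: the shift along the tool's x, y, z in mm, then the turn, a rotation vector about the tool's x, y, z in degrees. A call has 1 to 12 rows; each row is the pose to reach, as a shift and turn from the pose commanded when the call began, along the tool's axes at that moment; what a row does not reach only later rows make up. A row lasts 1/12 s, in which the tool goes at most 41.7 mm and 7.16 degrees, less where a joint would pass 70% of its speed; a pose out of reach is approached as far as the arm can. A call with a gripper value outside its range is refused whole. "claw" is the gripper's target within -1 to 1 (fully open at 1, half-way at 0, shut at -1), set as the call begins (left out, the last holds). The fingers move at their own pace and stop on an object; the grip force is fixed at half the most. Time passes only in rows, so rows that repeat a pose let the fingers close. It gives the time, the measured TCP pose, the force, the opening and the grip force at its end, in the units of the state.
- manip.state(): the state, without advancing time (a new reading comes with each control period).
- vision.grab_frame(name): name is "scene" or "top" or "wrist"; returns (picture, depth): 480x640x3 uint8, blue, green, red; 480x640 float32, m along the optical axis (not along the pixel's ray), 0 where there is no reading.
- vision.camera_info(name): a dict with "K" (3x3 intrinsics, pixels), "k1" (the pictures are not rectified: a ray, as slopes to the right and down, at radius r is drawn at 1 + k1 r^2 times it, then the intrinsics apply), "eye" and "orientation" of the camera in the world; the wrist camera has in their place "T_tool_cam" (4x4, takes a point from camera to tool coordinates, whose origin is the TCP and whose axes are the flange's). Camera axes: x right, y down, z forward; pixel columns grow to the right and rows downward; lengths in m; the calibration is good to about 2 mm. A picture is of the moment at which its call begins: read the wrist's pose just before it. camera_info takes no time and is no camera call.
- order.job_done(): hands the job in; it is judged then, once.
The state is a dict: "time": time; "joint_pos": joint angles; "joint_vel": joint speeds; "joint_efforts": joint torques, N m; "tool_pos": TCP position; "tool_rot": TCP orientation; "contact_force": force on the tool from outside, world axes, zero at the start; "ft_torque": the same for the moment, N m; "gripper_width": opening from 0.0 (shut) to 1.0 (fully open); "grasp_force": force on a finger pad.
Only numpy, scipy, OpenCV 4.12 (cv2) and the standard library are available. Lean on these libraries where they do the work, as an engineer would, in place of code of your own. Each camera call takes 0.05 s, during which the arm holds its last target. There are 200 camera calls.

## Working session

There is one attempt and no reset: what is moved stays moved. The work goes in short steps, Python scripts to look and compute and a tool call to move; the robot and the scene stay as the last step left them, time stands still between calls to the robot, and variables do not carry over. Pictures are saved under pics/ and viewed, at most 10 in all, crops included, and the job is handed in when it is done.

Besides the shell and the picture viewer there is one more tool, called after "Request:" as name(argument=value, ...) on one line, values as JSON. play_rows: Moves the arm, as the interface text tells. Its arguments: {"type":"object","properties":{"steps":{"type":"array"},"claw":{"type":"number"}},"required":["steps"]}

```bash
mkdir -p pics; ls; cat > h.py <<'E'
import numpy as np, cv2
from scipy.spatial.transform import Rotation as R
from plant import manip, vision, order
def rot(q): return R.from_quat([q[1],q[2],q[3],q[0]]).as_matrix()
def grab(n):
    s=manip.state(); im,d=vision.grab_frame(n); c=vision.camera_info(n)
    if n=='wrist':
        T=np.eye(4);T[:3,:3]=rot(s['tool_rot']);T[:3,3]=s['tool_pos'];T=T@np.array(c['T_tool_cam'])
        M,e=T[:3,:3],T[:3,3]
    else:
        o=np.array(c['orientation']); M=rot(o) if o.size==4 else o.reshape(3,3); e=np.array(c['eye'])
    return im,d,dict(K=np.array(c['K']),k1=c['k1'],M=M,e=e)
def ray(c,u,v):
    K=c['K'];p=np.array([(u-K[0,2])/K[0,0],(v-K[1,2])/K[1,1]])
    q=p.copy()
    for _ in range(20): q=p/(1+c['k1']*(q@q))
    return c['M']@np.array([q[0],q[1],1])
def atz(c,u,v,z):
    r=ray(c,u,v); return c['e']+r*(z-c['e'][2])/r[2]
def atd(c,u,v,d): return c['e']+ray(c,u,v)*d[int(v),int(u)]
def proj(c,P):
    p=c['M'].T@(np.array(P)-c['e']);q=p[:2]/p[2];q=q*(1+c['k1']*(q@q));K=c['K']
    return np.array([K[0,0]*q[0]+K[0,2],K[1,1]*q[1]+K[1,2]])
E
python3 - <<'E'
from h import *
import pickle
for n in ['scene','top']:
    im,d,c=grab(n); cv2.imwrite(f'pics/{n}0.png',im); pickle.dump((im,d,c),open(n+'0.pkl','wb')); print(n,c['e'],c['k1'])
s=manip.state();print(s)
E
```

```text
pics
scene [-0.02747797 -0.61421963  0.64447784] 0.04226609909988706
top [0.40585291 0.08198166 0.88705303] -0.05351683045808817
{'time': 0.1, 'joint_pos': array([ 1.13301174e+00,  5.33184761e-02,  1.61415883e+00,  1.20890780e-05,
        1.47595483e+00, -1.18998596e-01]), 'joint_vel': array([-0.00054718, -0.00208705, -0.004064  ,  0.00119393, -0.00087802,
       -0.0013731 ]), 'joint_efforts': array([-5.13465457e-04, -3.94902563e+01, -3.71364820e+01, -1.46595639e-04,
        3.86021959e-03,  3.15820692e-06]), 'tool_pos': array([0.19561806, 0.59295472, 0.19766758]), 'tool_rot': array([-2.58538202e-04,  1.58719429e-01,  9.87323299e-01, -8.82674283e-04]), 'contact_force': array([-0.23660957,  0.04693181, -0.70076794]), 'ft_torque': array([-0.00088759,  0.03618651, -0.02267449]), 'grasp_force': 0.0, 'gripper_width': 1.000617977384583}
```

View pics/top0.png

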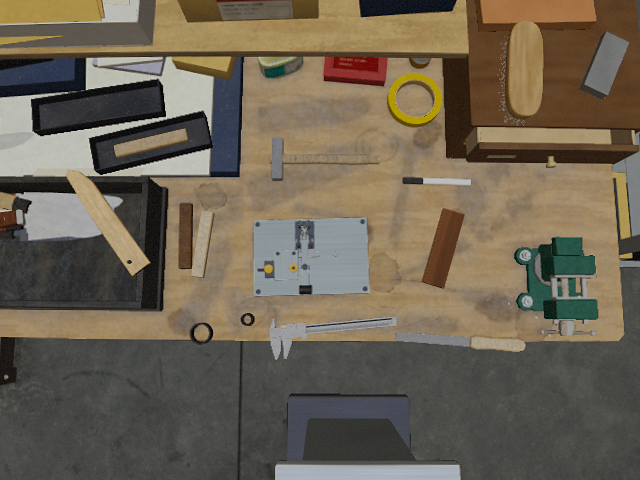

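View pics/scene0.png

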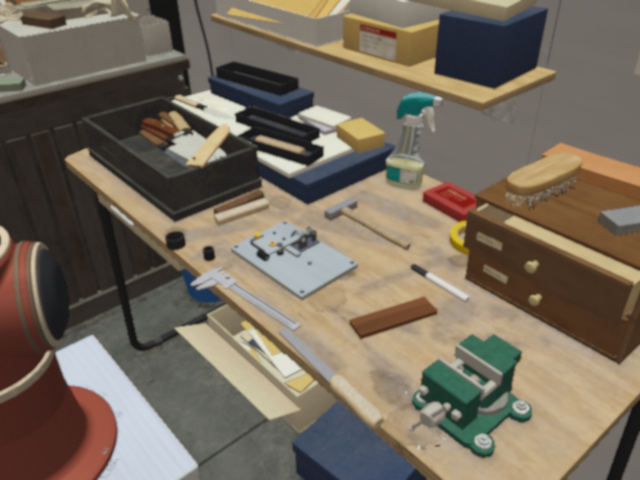

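The top view shows the jig plate at about (254–369, 219–297), with its stop end to the left. The dark scale is at about (443, 247), and the marker, hammer, loupe and ferrule lie well clear of it. The scene view agrees with this. Next I'll enlarge the jig and the scale.

```bash
python3 - <<'E'
from h import *
import pickle
im,d,c=pickle.load(open('top0.pkl','rb'))
a=cv2.resize(im[205:310,240:380],None,fx=5,fy=5,interpolation=cv2.INTER_CUBIC)
b=cv2.resize(im[200:300,410:480],None,fx=5,fy=5,interpolation=cv2.INTER_CUBIC)
cv2.imwrite('pics/ja.png',a)
# scale by colour
hsv=cv2.cvtColor(im,cv2.COLOR_BGR2HSV)
roi=np.zeros(im.shape[:2],np.uint8);roi[195:300,410:480]=1
m=((hsv[...,2]<125)&(roi>0)).astype(np.uint8)
n,l,s,ce=cv2.connectedComponentsWithStats(m);k=1+np.argmax(s[1:,4]);ct,_=cv2.findContours((l==k).astype(np.uint8),0,1)
q=cv2.boxPoints(cv2.minAreaRect(ct[0]));print(s[k],q)
P=np.array([atz(c,u,v,.010) for u,v in q]);print(P.round(4),P.mean(0),np.linalg.norm(P-np.roll(P,1,0),axis=1))
for u,v in [(253.5,219),(368.5,219),(369,295),(254,297)]: print(atz(c,u,v,.012).round(4))
print(d[247,443],atd(c,443,247,d),atd(c,350,280,d))
E
```

```text
[ 421  208   44   81 1820] [[420.57965 281.7812 ]
 [442.24182 207.167  ]
 [465.0902  213.80042]
 [443.42804 288.4146 ]]
[[ 0.4631 -0.094   0.01  ]
 [ 0.5981 -0.1361  0.01  ]
 [ 0.5862 -0.1773  0.01  ]
 [ 0.4516 -0.1343  0.01  ]] [ 0.52476724 -0.13543704  0.01      ] [0.04198591 0.14142066 0.04290015 0.1413654 ]
[0.5737 0.2039 0.012 ]
[ 0.575  -0.0022  0.012 ]
[ 0.4393 -0.0023  0.012 ]
[0.4345 0.1996 0.012 ]
0.8879668 [ 0.52585684 -0.13617769  0.00714098] [0.46549569 0.03106788 0.01157927]
```

View pics/ja.png

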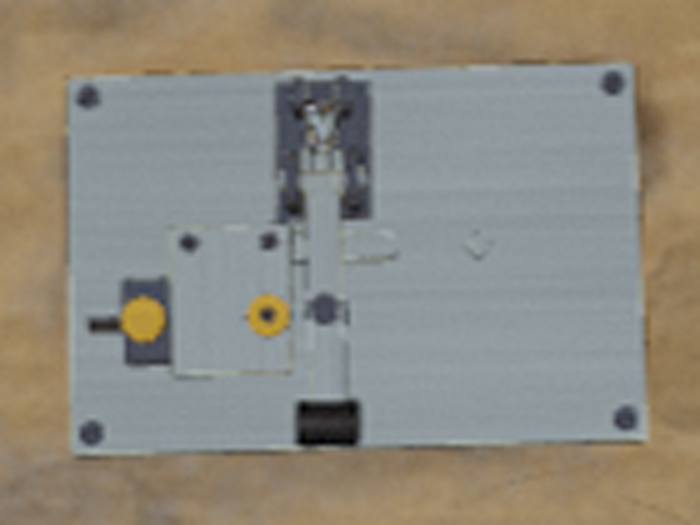

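The enlarged crop shows the plate corners at (69,78), (634,64), (646,438) and (72,452). The knob is at (329,422), the dowel at (478,243) and the bush at (268,315). Next I'll fit the jig's pose.

```bash
cat >> h.py <<'E'
def fit(J,W):
    J=np.array(J)[:,:2];W=np.array(W)[:,:2];j=J-J.mean(0);w=W-W.mean(0)
    a=np.arctan2((j[:,0]*w[:,1]-j[:,1]*w[:,0]).sum(),(j*w).sum());r=np.array([[np.cos(a),-np.sin(a)],[np.sin(a),np.cos(a)]])
    t=W.mean(0)-r@J.mean(0);return a,t,(W-(J@r.T+t))
def toworld(a,t,p):
    return np.array([*(np.array([[np.cos(a),-np.sin(a)],[np.sin(a),np.cos(a)]])@np.array(p[:2])+t),p[2]])
def go(P,yaw=None):
    """shift mm (tool axes) and turn deg about tool z to bring TCP to P with tool y at world angle yaw (deg)"""
    s=manip.state();M=rot(s['tool_rot']);d=M.T@(np.array(P)-s['tool_pos'])*1e3
    out=d.round(1)
    y=np.degrees(np.arctan2(M[1,1],M[0,1]));print('pos',s['tool_pos'].round(4),'tool y at',y.round(2),'z',M[:,2].round(4))
    print('shift',out, 'turn tz', None if yaw is None else round(y-yaw,2))
E
python3 - <<'E'
from h import *
import pickle
im,d,c=pickle.load(open('top0.pkl','rb'))
z=.012;cr=lambda u,v,z:atz(c,240+(u-2)/5,205+(v-2)/5,z)
J=[(.09,.116),(.09,-.088),(-.046,-.088),(-.046,.116)]
W=[cr(69,78,z),cr(634,64,z),cr(646,438,z),cr(72,452,z)]
a,t,e=fit(J,W);print(np.degrees(a),t,(e*1e3).round(1))
print('knob meas',cr(329,422,.035+.004),'pred',toworld(a,t,(-.038,.024,.035)))
print('dowel meas',cr(478,243,.021),'pred',toworld(a,t,(.024,-.03,.021)))
print('bush pl',cr(172,372,.03),toworld(a,t,(-.02,.078,.03)),cr(290,374,.03),toworld(a,t,(-.02,.036,.03)))
k=toworld(a,t,(-.038,.024,.035));go(k+[0,0,.09],90+np.degrees(a))
E
```

```text
1.7456771278733705 [0.48633291 0.08616335] [[-1.2 -0.8]
 [-1.1  0.6]
 [ 1.2  1.3]
 [ 1.2 -1. ]]
knob meas [0.44781397 0.10866285 0.039     ] pred [0.44761943 0.10899461 0.035     ]
dowel meas [0.51177592 0.05755187 0.021     ] pred [0.51123566 0.05690839 0.021     ]
bush pl [0.46512277 0.16335028 0.03      ] [0.46396607 0.16351789 0.03      ] [0.46470949 0.12257941 0.03      ] [0.46524552 0.12153738 0.03      ]
pos [0.1956 0.593  0.1977] tool y at 71.73 z [-8.0e-04 -1.7e-03 -1.0e+00]
shift [-391.  -380.5   73.3] turn tz -20.01
```

Request:
play_rows(steps=[[[-33, -32, 0, 0, 0, -3], [-66, -64, 0, 0, 0, -6], [-99, -96, 0, 0, 0, -9], [-132, -128, 0, 0, 0, -12], [-165, -160, 0, 0, 0, -15], [-198, -192, 0, 0, 0, -18], [-231, -224, 0, 0, 0, -20], [-264, -256, 0, 0, 0, -20], [-297, -288, 0, 0, 0, -20], [-330, -320, 0, 0, 0, -20], [-362, -352, 20, 0, 0, -20], [-391, -380, 40, 0, 0, -20]]], claw=0.0)

```text
time: 1.1
tool_pos: [0.4271, 0.1514, 0.1771]
tool_rot: [0.002, -0.015, 1.0, 0.0]
contact_force: [1.6, 0.6, -0.3]
gripper_width: 0.499
grasp_force: 0.0
```

```bash
python3 - <<'E'
from h import *
import pickle
im,d,c=grab('wrist');cv2.imwrite('pics/w1.png',im);pickle.dump((im,d,c),open('w1.pkl','wb'))
s=manip.state();print(s['time'],s['gripper_width'],s['contact_force'])
a=np.radians(1.746);t=np.array([.4863,.0862])
for p in [(-.038,.024,.043),(.024,-.03,.021),(-.02,.036,.03),(-.02,.078,.03),(-.046,-.088,.012),(-.046,.116,.012)]: print(p,proj(c,toworld(a,t,p)).round(0))
go(toworld(a,t,(-.038,.024,.019)),91.75)
E
```

```text
1.15 0.504379262914597 [ 0.60020207 -4.39692721 -1.47897543]
(-0.038, 0.024, 0.043) [268. 241.]
(0.024, -0.03, 0.021) [217. 298.]
(-0.02, 0.036, 0.03) [284. 256.]
(-0.02, 0.078, 0.03) [332. 256.]
(-0.046, -0.088, 0.012) [152. 224.]
(-0.046, 0.116, 0.012) [373. 223.]
pos [0.4277 0.1453 0.1729] tool y at 91.35 z [-8.0e-04 -5.5e-03 -1.0e+00]
shift [-19.1 -35.9 154.1] turn tz -0.4
```

View pics/w1.png

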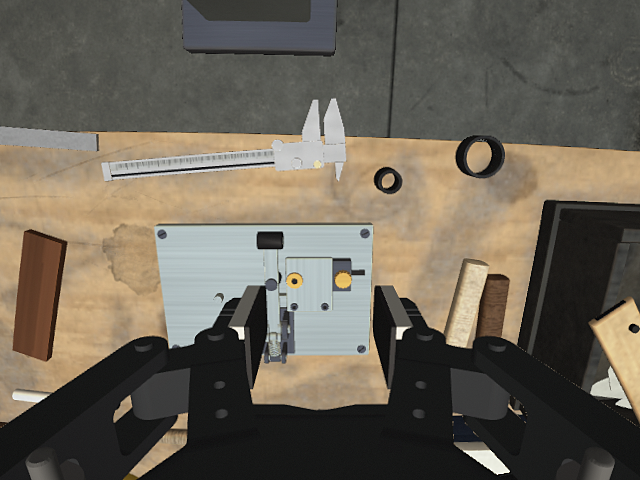

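The wrist view shows the knob at (270,240), where I predicted (268,241). The plate corners match to within 3 px, so the jig fit holds.

Request:
play_rows(steps=[[[-10, -18, 20, 0, 0, 0], [-19, -36, 50, 0, 0, 0], [-19, -36, 70, 0, 0, 0], [-19, -36, 70, 0, 0, 0], [-19, -36, 70, 0, 0, 0], [-19, -36, 70, 0, 0, 0]]])

```text
time: 1.65
tool_pos: [0.4462, 0.1183, 0.107]
tool_rot: [0.001, -0.015, 1.0, 0.0]
contact_force: [-0.5, -0.1, -0.0]
gripper_width: 0.502
grasp_force: 0.0
```

```bash
python3 - <<'E'
from h import *
a=np.radians(1.746);t=np.array([.4863,.0862])
s=manip.state();print(s['joint_vel'].round(3),s['contact_force'])
go(toworld(a,t,(-.038,.024,.016)),91.75)
im,d,c=grab('wrist');cv2.imwrite('pics/w2.png',im)
for p in [(-.038,.024,.043),(-.038,.013,.043),(-.038,.035,.043),(-.02,.036,.03),(-.02,.078,.03)]: print(p,proj(c,toworld(a,t,p)).round(0))
E
```

```text
[ 0.009 -0.014 -0.021 -0.001 -0.003 -0.002] [-0.50755334 -0.14412006 -0.04601748]
pos [0.4462 0.1183 0.107 ] tool y at 91.77 z [ 1.3e-03  2.0e-04 -1.0e+00]
shift [-1.  -9.3 91. ] turn tz 0.02
(-0.038, 0.024, 0.043) [305. 243.]
(-0.038, 0.013, 0.043) [288. 243.]
(-0.038, 0.035, 0.043) [322. 243.]
(-0.02, 0.036, 0.03) [323. 263.]
(-0.02, 0.078, 0.03) [383. 263.]
```

View pics/w2.png

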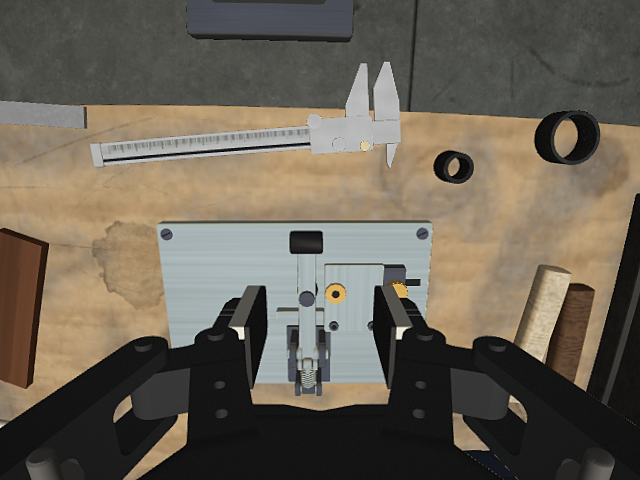

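The knob is at (306,242), spanning 289–323, against a predicted 288–322. I'm going down to it.

Request:
play_rows(steps=[[[-1, -9, 25, 0, 0, 0], [-1, -9, 55, 0, 0, 0], [-1, -9, 80, 0, 0, 0], [-1, -9, 91, 0, 0, 0], [-1, -9, 91, 0, 0, 0], [-1, -9, 91, 0, 0, 0], [-1, -9, 91, 0, 0, 0]]])

```text
time: 2.28
tool_pos: [0.449, 0.1093, 0.0172]
tool_rot: [0.002, -0.015, 1.0, 0.0]
contact_force: [0.2, 0.6, 0.1]
gripper_width: 0.496
grasp_force: 0.0
```

Request:
play_rows(steps=[[[0, 0, 0, 0, 0, 0], [0, 0, 0, 0, 0, 0], [0, 0, 0, 0, 0, 0], [0, 0, 0, 0, 0, 0], [0, 0, 0, 0, 0, 0], [0, 0, 0, 0, 0, 0], [0, 0, 0, 0, 0, 0], [0, 0, 0, 0, 0, 0]]], claw=-1)

```text
time: 2.95
tool_pos: [0.447, 0.1088, 0.0148]
tool_rot: [-0.0, -0.015, 1.0, 0.0]
contact_force: [0.8, -0.4, -1.0]
gripper_width: 0.002
grasp_force: 0.0
```

The gripper closed on nothing, so I need to look.

```bash
python3 - <<'E'
from h import *
im,d,c=grab('wrist');im2,d2,c2=grab('top');im3,_,c3=grab('scene')
s=manip.state();print(s['gripper_width'],s['grasp_force'],s['contact_force'],s['tool_pos'])
o=np.hstack([im[100:400,120:520],cv2.resize(im3[190:310,210:370],(400,300))]);cv2.imwrite('pics/w3.png',o)
E
```

```text
0.006642811199529182 0.0 [-0.43885821  0.01926907 -1.05074318] [0.44696781 0.10884437 0.0147295 ]
```

View pics/w3.png

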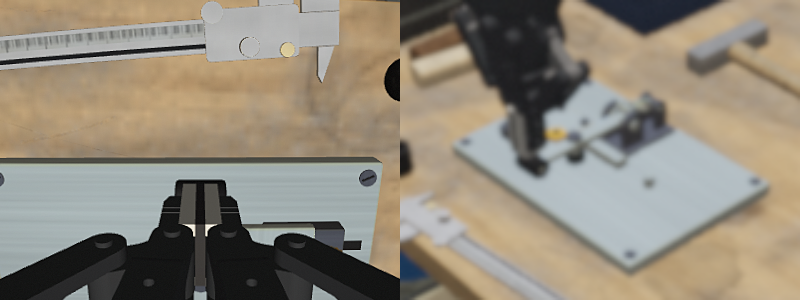

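The fingers sit at the knob, around crop (200,185–225), with a black shape just beyond them. I'll project the known points to tell which is which.

```bash
python3 - <<'E'
from h import *
a=np.radians(1.746);t=np.array([.4863,.0862])
im,d,c=grab('wrist')
s=manip.state();print('cam',c['e'],c['M'][:,2])
print('tcp',proj(c,s['tool_pos']))
M=rot(s['tool_rot'])
for x in (-11,11):
  for z in (0,-20,-40): print('finger',x,z,proj(c,s['tool_pos']+M@np.array([x,0,z])*1e-3).round(0))
for p in [(-.046,.024,.035),(-.030,.024,.035),(-.038,.013,.035),(-.038,.035,.035),(-.038,.024,.043),(.047,.024,.034)]: print(p,proj(c,toworld(a,t,p)).round(0))
for (u,v) in [(300,283),(305,290),(310,300),(320,283),(340,290),(320,300),(320,320),(320,340),(320,360),(320,380),(312,300),(328,300)]: print((u,v),d[v,u].round(4),atd(c,u,v,d).round(4))
k=cv2.resize(im[260:400,230:410],None,fx=4,fy=4,interpolation=cv2.INTER_CUBIC);cv2.imwrite('pics/w4.png',k)
E
```

```text
cam [0.38118662 0.10738639 0.19044518] [ 0.26075233  0.00753177 -0.96537635]
tcp [318.88258754 276.10524958]
finger -11 0 [319. 297.]
finger -11 -20 [319. 315.]
finger -11 -40 [319. 338.]
finger 11 0 [319. 255.]
finger 11 -20 [319. 268.]
finger 11 -40 [319. 286.]
(-0.046, 0.024, 0.035) [319. 276.]
(-0.03, 0.024, 0.035) [319. 310.]
(-0.038, 0.013, 0.035) [294. 294.]
(-0.038, 0.035, 0.035) [344. 294.]
(-0.038, 0.024, 0.043) [319. 301.]
(0.047, 0.024, 0.034) [320. 446.]
(300, 283) 0.1646 [0.4423 0.1006 0.0364]
(305, 290) 0.1408 [0.4359 0.1035 0.0594]
(310, 300) 0.1334 [0.4364 0.1056 0.0672]
(320, 283) 0.1636 [0.4417 0.1092 0.0373]
(340, 290) 0.1604 [0.4431 0.1177 0.0411]
(320, 300) 0.1333 [0.4362 0.109  0.0672]
(320, 320) 0.1185 [0.4361 0.109  0.0826]
(320, 340) 0.1178 [0.4418 0.1092 0.0848]
(320, 360) 0.1198 [0.449  0.1094 0.0847]
(320, 380) 0.1211 [0.456  0.1096 0.0852]
(312, 300) 0.1329 [0.4361 0.1063 0.0676]
(328, 300) 0.1337 [0.4363 0.1119 0.0669]
```

View pics/w4.png

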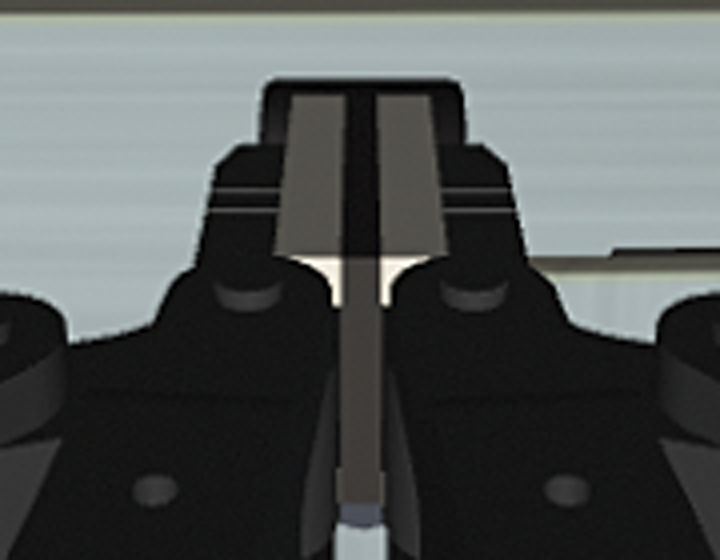

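```bash
python3 - <<'E'
from h import *
a=np.radians(1.746);t=np.array([.4863,.0862])
im,d,c=grab('scene')
s=manip.state();f=lambda p:((p-[210,190])*2.5+[400,0]).round(0)
print('tcp',f(proj(c,s['tool_pos'])))
for z in (20,38,60,75,90): print(z,f(proj(c,s['tool_pos']+[0,0,z*1e-3])))
print('knob',f(proj(c,toworld(a,t,(-.038,.013,.035)))),f(proj(c,toworld(a,t,(-.038,.035,.035)))))
# wrist depth profile of finger column
im,d,c=grab('wrist')
for v in range(278,300,2): print(v,[ (atd(c,u,v,d)*1e3).round(0).tolist() for u in (308,331)])
E
```

```text
tcp [530. 188.]
20 [528. 166.]
38 [526. 145.]
60 [524. 119.]
75 [522. 101.]
90 [521.  82.]
knob [538. 171.] [519. 159.]
278 [[449.0, 104.0, 13.0], [449.0, 115.0, 13.0]]
280 [[441.0, 104.0, 37.0], [441.0, 114.0, 35.0]]
282 [[442.0, 104.0, 36.0], [441.0, 114.0, 37.0]]
284 [[436.0, 104.0, 53.0], [436.0, 113.0, 53.0]]
286 [[436.0, 105.0, 54.0], [436.0, 113.0, 55.0]]
288 [[436.0, 105.0, 56.0], [436.0, 113.0, 57.0]]
290 [[436.0, 105.0, 59.0], [436.0, 113.0, 60.0]]
292 [[436.0, 105.0, 61.0], [436.0, 113.0, 60.0]]
294 [[436.0, 105.0, 63.0], [436.0, 113.0, 63.0]]
296 [[436.0, 105.0, 65.0], [436.0, 113.0, 63.0]]
298 [[436.0, 105.0, 67.0], [436.0, 113.0, 67.0]]
```

Both cameras show the fingertips ending about 38 mm behind the reported TCP: at z≈53 mm while the TCP reads 15 mm. The pads therefore closed above the barrel. I'll allow for 38 mm from here on and go lower in steps, checking the force.

Request:
play_rows(steps=[[[0, 0, 0, 0, 0, 0], [0, 0, 0, 0, 0, 0], [0, 0, 0, 0, 0, 0], [0, 0, 0, 0, 0, 0], [0, 0, 0, 0, 0, 0], [0, 0, 5, 0, 0, 0], [0, 0, 10, 0, 0, 0], [0, 0, 15, 0, 0, 0], [0, 0, 20, 0, 0, 0], [0, 0, 20, 0, 0, 0], [0, 0, 20, 0, 0, 0]]], claw=0.0)

```text
time: 4.17
tool_pos: [0.4464, 0.1088, -0.0059]
tool_rot: [-0.001, -0.015, 1.0, -0.0]
contact_force: [-0.2, -0.1, 0.2]
gripper_width: 0.5
grasp_force: 0.0
```

```bash
python3 - <<'E'
from h import *
im,d,c=grab('wrist');s=manip.state();print(s['tool_pos'],s['contact_force'],s['gripper_width'])
# lowest front-face point of each finger: points near x = tcp-11mm
H=[]
for v in range(240,420,2):
  for u in range(180,460,2):
    if d[v,u]>0:
      p=atd(c,u,v,d); q=p-s['tool_pos']
      if abs(q[0]+.011)<.002 and abs(q[1])<.05: H.append((q[1],p[2]))
H=np.array(H)
for sgn in (-1,1):
  k=H[H[:,0]*sgn>0]; print(sgn, 'inner y',np.abs(k[:,0]).min(),'zmin',np.sort(k[:,1])[:5].round(4))
E
```

```text
[ 0.44686527  0.10886974 -0.00545548] [-0.106473   -0.1542164   1.42881195] 0.5001438113540572
-1 inner y 0.0002720442703847553 zmin [-0.001  -0.0009 -0.0009 -0.0008 -0.0008]
1 inner y 0.00011620717150735704 zmin [-0.0009 -0.0008 -0.0008 -0.0008 -0.0008]
```

Request:
play_rows(steps=[[[0, 0, 4, 0, 0, 0], [0, 0, 8, 0, 0, 0], [0, 0, 12, 0, 0, 0], [0, 0, 12, 0, 0, 0], [0, 0, 12, 0, 0, 0]]])

```text
time: 4.63
tool_pos: [0.4466, 0.1088, -0.0176]
tool_rot: [-0.0, -0.015, 1.0, -0.0]
contact_force: [0.2, 0.1, 0.1]
gripper_width: 0.507
grasp_force: 0.0
```

Request:
play_rows(steps=[[[0, 0, 0, 0, 0, 0], [0, 0, 0, 0, 0, 0], [0, 0, 0, 0, 0, 0], [0, 0, 0, 0, 0, 0], [0, 0, 0, 0, 0, 0], [0, 0, 0, 0, 0, 0]]], claw=-1)

```text
time: 5.13
tool_pos: [0.4472, 0.109, -0.0169]
tool_rot: [0.0, -0.015, 1.0, 0.0]
contact_force: [-1.1, 1.6, 3.4]
gripper_width: 0.243
grasp_force: 58.7
```

Request:
play_rows(steps=[[[-0.2, 0, -4.2, 0, 0, 0], [-0.5, 0, -8.5, 0, 0, 0], [-1.1, 0, -12.7, 0, 0, 0], [-1.9, 0, -16.9, 0, 0, 0], [-2.9, 0, -21, 0, 0, 0], [-4.1, 0, -25.1, 0, 0, 0], [-5.5, 0, -29.1, 0, 0, 0], [-7.1, 0, -33, 0, 0, 0], [-8.9, 0, -36.9, 0, 0, 0], [-10.9, 0, -40.6, 0, 0, 0], [-13.1, 0, -44.3, 0, 0, 0], [-15.4, 0, -47.8, 0, 0, 0]]])

```text
time: 6.13
tool_pos: [0.4608, 0.1094, 0.0301]
tool_rot: [-0.002, -0.015, 1.0, 0.0]
contact_force: [-3.9, 2.5, -8.4]
gripper_width: 0.243
grasp_force: 58.9
```

Request:
play_rows(steps=[[[-2.5, 0, -3.4, 0, 0, 0], [-5.2, 0, -6.7, 0, 0, 0], [-8.1, 0, -9.9, 0, 0, 0], [-11.1, 0, -12.9, 0, 0, 0], [-14.3, 0, -15.7, 0, 0, 0], [-17.5, 0, -18.4, 0, 0, 0], [-21, 0, -20.9, 0, 0, 0], [-24.5, 0, -23.3, 0, 0, 0], [-28.2, 0, -25.4, 0, 0, 0], [-31.9, 0, -27.4, 0, 0, 0], [-35.8, 0, -29.2, 0, 0, 0], [-39.7, 0, -30.8, 0, 0, 0]]])

```text
time: 7.13
tool_pos: [0.5031, 0.1108, 0.0628]
tool_rot: [0.001, -0.015, 1.0, 0.0]
contact_force: [-3.0, 2.8, -3.8]
gripper_width: 0.24
grasp_force: 58.7
```

Request:
play_rows(steps=[[[-4, 0, -1.4, 0, 0, 0], [-8.1, 0, -2.6, 0, 0, 0], [-12.3, 0, -3.6, 0, 0, 0], [-16.4, 0, -4.3, 0, 0, 0], [-20.7, 0, -4.9, 0, 0, 0], [-24.9, 0, -5.3, 0, 0, 0], [-29.1, 0, -5.4, 0, 0, 0], [-33.4, 0, -5.3, 0, 0, 0], [-37.6, 0, -5.1, 0, 0, 0], [-41.8, 0, -4.6, 0, 0, 0], [-43.5, 0, -4.4, 0, 0, 0], [-43.5, 0, -4.4, 0, 0, 0]]])

```text
time: 8.13
tool_pos: [0.5486, 0.1123, 0.0677]
tool_rot: [0.003, -0.015, 1.0, 0.001]
contact_force: [1.1, 5.8, 3.0]
gripper_width: 0.235
grasp_force: 58.5
```

Request:
play_rows(steps=[[[0, 0, 0, 0, 0, 0], [0, 0, 0, 0, 0, 0], [0, 0, 0, 0, 0, 0], [0, 0, 0, 0, 0, 0], [0, 0, -15, 0, 0, 0], [0, 0, -40, 0, 0, 0], [0, 0, -75, 0, 0, 0], [0, 0, -90, 0, 0, 0], [0, 0, -90, 0, 0, 0]]], claw=0.3)

```text
time: 8.88
tool_pos: [0.5489, 0.1117, 0.1614]
tool_rot: [0.005, -0.015, 1.0, -0.0]
contact_force: [0.0, -0.1, 0.9]
gripper_width: 0.649
grasp_force: 0.0
```

```bash
python3 - <<'E'
from h import *
s=manip.state();print(s['gripper_width'],s['time'])
# scale: shift along it: grip point 53 mm from centre toward tail
ce=np.array([.5248,-.1354]);
for n in ['scene','top']:
    im,d,c=grab(n);cv2.imwrite(f'pics/{n}1.png',im)
    a=np.radians(1.746);t=np.array([.4863,.0862])
    if n=='top': print([ (i,proj(c,toworld(a,t,i)).round(0)) for i in [(.062,.024,.117)]])
im,d,c=grab('top');hsv=cv2.cvtColor(im,cv2.COLOR_BGR2HSV)
# knob: dark pixels with depth z>0.09 near
for u in range(285,325,2):
  for v in range(200,260,2):
    if d[v,u]>0:
      p=atd(c,u,v,d)
      if .1<p[2]<.135 and s['tool_pos'][2]>.1: print(u,v,p.round(3),im[v,u])
go([.5248,-.1354,.08],72.7)
E
```

```text
0.6489124472025146 8.8833
[((0.062, 0.024, 0.117), array([302., 223.]))]
305 226 [0.546 0.108 0.1  ] [ 95 106 107]
307 224 [0.546 0.105 0.119] [17 17 13]
309 224 [0.546 0.102 0.118] [80 75 72]
pos [0.545  0.1116 0.1546] tool y at 91.73 z [-1.4e-03 -4.0e-04 -1.0e+00]
shift [  27.5 -246.2   74.8] turn tz 19.03
```

The clip stayed open: the top camera sees the knob at z≈0.119. I'll measure the fingertip offset at this opening.

```bash
cat >> h.py <<'E'
def tips():
    im,d,c=grab('wrist');s=manip.state();M=rot(s['tool_rot']);H=[]
    for v in range(200,460):
        for u in range(100,540,2):
            if d[v,u]>0:
                q=M.T@(atd(c,u,v,d)-s['tool_pos'])*1e3
                if abs(q[0]-11)<1.5 and abs(q[1])<60 and -90<q[2]<-15: H.append(q)
    H=np.array(H)
    for g in (-1,1):
        k=H[H[:,1]*g>0]
        if len(k): print('finger',g,'tip z',np.sort(k[:,2])[-8:].round(1),'y',np.sort(np.abs(k[:,1]))[[0,len(k)//2,-1]].round(1))
E
python3 - <<'E'
from h import *
tips();go([.5754,-.1511,.08],72.7);s=manip.state();print(s['joint_pos'].round(2),s['gripper_width'],s['joint_vel'].round(3))
E
```

```text
finger -1 tip z [-43.2 -43.  -42.9 -42.9 -42.8 -42.5 -42.5 -42.4] y [25.9 32.  59. ]
finger 1 tip z [-43.1 -43.1 -43.  -42.9 -42.8 -42.5 -42.4 -42.2] y [26.8 33.  60. ]
pos [0.5445 0.1116 0.1538] tool y at 91.73 z [-3.e-03 -5.e-04 -1.e+00]
shift [ -23.2 -263.5   73.8] turn tz 19.03
[ 0.07 -0.08  1.82 -0.    1.4  -1.53] 0.6505132114803885 [ 0.     0.009  0.01   0.003  0.002 -0.001]
```

Request:
play_rows(steps=[[[-3, -30, 0, 0, 0, 3], [-6, -65, 0, 0, 0, 6], [-9, -100, 0, 0, 0, 9], [-12, -135, 0, 0, 0, 12], [-15, -170, 0, 0, 0, 15], [-18, -205, 15, 0, 0, 18], [-21, -240, 40, 0, 0, 19], [-23, -263, 74, 0, 0, 19], [-23, -263, 100, 0, 0, 19], [-23, -263, 120, 0, 0, 19], [-23, -263, 120, 0, 0, 19], [-23, -263, 120, 0, 0, 19]]], claw=0.3)

```text
time: 10.08
tool_pos: [0.5741, -0.1495, 0.0328]
tool_rot: [-0.003, 0.15, 0.989, 0.001]
contact_force: [0.2, 0.4, 0.8]
gripper_width: 0.652
grasp_force: 0.0
```

```bash
python3 - <<'E'
from h import *
im,d,c=grab('wrist');s=manip.state();print(s['time'],s['joint_vel'].round(3))
# scale pixels by depth/height + colour: points with z in 7..13mm
hsv=cv2.cvtColor(im,cv2.COLOR_BGR2HSV);P=[]
for v in range(0,480,3):
  for u in range(0,640,3):
    if d[v,u]>0 and hsv[v,u,2]<140 and hsv[v,u,1]>80:
      p=atd(c,u,v,d)
      if .006<p[2]<.014 and abs(p[0]-.525)<.12 and abs(p[1]+.135)<.1: P.append(p)
P=np.array(P);print(len(P))
r=cv2.minAreaRect((P[:,:2]*1e3).astype(np.float32));print(r,P[:,2].mean());print(cv2.boxPoints(r))
go([.5754,-.1511,-.039],72.7)
E
```

```text
10.1333 [ 0.004 -0.032 -0.038  0.002 -0.003 -0.001]
2317
((525.8221435546875, -135.9793701171875), (39.79646682739258, 138.7848663330078), 72.66197967529297) 0.010572827591875812
[[ 453.65283 -134.29396]
 [ 586.1317  -175.65303]
 [ 597.99146 -137.66478]
 [ 465.51257  -96.30571]]
pos [ 0.576  -0.15    0.0351] tool y at 72.74 z [-1.7e-03  6.0e-04 -1.0e+00]
shift [ 0.1 -1.2 74.1] turn tz 0.04
```

The wrist depth gives the scale as 39.8 × 138.8 mm, centred at (0.526, −0.136), which matches the stated size. I'm going down to it.

Request:
play_rows(steps=[[[0, -1.6, 20, 0, 0, 0], [0, -1.6, 45, 0, 0, 0], [0, -1.6, 60, 0, 0, 0], [0, -1.6, 68, 0, 0, 0], [0, -1.6, 71, 0, 0, 0], [0, -1.6, 71, 0, 0, 0], [0, -1.6, 71, 0, 0, 0]]])

```text
time: 10.72
tool_pos: [0.5775, -0.1522, -0.0334]
tool_rot: [0.001, 0.15, 0.989, -0.0]
contact_force: [-0.4, 0.5, -0.9]
gripper_width: 0.649
grasp_force: 0.0
```

```bash
python3 - <<'E'
from h import *
s=manip.state();print(s['contact_force']);go([.5764,-.1518,-.039],72.7)
E
```

```text
[-0.43062988  0.4870247  -0.87759745]
pos [ 0.5775 -0.1522 -0.0334] tool y at 72.75 z [ 0.0027 -0.0011 -1.    ]
shift [1.2 0.1 5.6] turn tz 0.05
```

Request:
play_rows(steps=[[[0, 0, 2, 0, 0, 0], [0, 0, 3, 0, 0, 0], [0, 0, 3, 0, 0, 0], [0, 0, 3, 0, 0, 0]]])

```text
time: 11.05
tool_pos: [0.5773, -0.1523, -0.0366]
tool_rot: [0.001, 0.15, 0.989, -0.0]
contact_force: [-0.9, -0.1, 5.8]
gripper_width: 0.648
grasp_force: 3.0
```

Request:
play_rows(steps=[[[0, 0, 0, 0, 0, 0], [0, 0, 0, 0, 0, 0], [0, 0, 0, 0, 0, 0], [0, 0, 0, 0, 0, 0], [0, 0, 0, 0, 0, 0]]], claw=-1)

```text
time: 11.47
tool_pos: [0.5795, -0.1531, -0.0336]
tool_rot: [0.003, 0.15, 0.989, -0.001]
contact_force: [-3.2, 1.1, 17.1]
gripper_width: 0.445
grasp_force: 66.6
```

Request:
play_rows(steps=[[[0, 0, -10, 0, 0, 0], [0, 0, -30, 0, 0, 0], [0, 0, -55, 0, 0, 0], [0, 0, -75, 0, 0, 0], [0, 0, -75, 0, 0, 0], [0, 0, -75, 0, 0, 0]]])

```text
time: 11.97
tool_pos: [0.5769, -0.1522, 0.038]
tool_rot: [0.001, 0.15, 0.989, -0.0]
contact_force: [-0.3, 0.4, -1.5]
gripper_width: 0.451
grasp_force: 60.6
```

```bash
python3 - <<'E'
from h import *
a=np.radians(1.746);t=np.array([.4863,.0862])
s=manip.state();print(s['contact_force'],s['gripper_width'])
go(toworld(a,t,(-.003,-.097,.035)),1.75)
E
```

```text
[-0.31219632  0.35457749 -1.50041942] 0.45079793402229934
pos [ 0.5769 -0.1522  0.038 ] tool y at 72.73 z [ 0.0026 -0.0011 -1.    ]
shift [128.6 108.1   2.6] turn tz 70.98
```

Next I'll turn by 71° and carry the scale to a point in front of the jig.

Request:
play_rows(steps=[[[11, 9, 0, 0, 0, 6], [22, 18, 0, 0, 0, 12], [33, 28, 0, 0, 0, 18], [44, 37, 0, 0, 0, 24], [55, 46, 0, 0, 0, 30], [66, 55, 0, 0, 0, 36], [77, 65, 0, 0, 0, 42], [88, 74, 0, 0, 0, 48], [99, 83, 0, 0, 0, 54], [110, 92, 0, 0, 0, 60], [120, 101, 0, 0, 0, 66], [128.6, 108, 0, 0, 0, 71]]])

```text
time: 12.97
tool_pos: [0.4829, -0.0095, 0.0344]
tool_rot: [-0.002, 0.698, 0.716, -0.001]
contact_force: [0.1, -0.7, -0.7]
gripper_width: 0.446
grasp_force: 60.6
```

Request:
play_rows(steps=[[[0, 0, 0, 0, 0, 0], [0, 0, 0, 0, 0, 0], [0, 0, 0, 0, 0, 0]]])

```text
time: 13.22
tool_pos: [0.4849, -0.0108, 0.0359]
tool_rot: [-0.001, 0.696, 0.718, -0.001]
contact_force: [1.0, 0.6, -0.4]
gripper_width: 0.446
grasp_force: 60.6
```

```bash
cat > meas.py <<'E'
from h import *
a=np.radians(1.746);t=np.array([.4863,.0862])
def inj(p): # world->jig mm
    r=np.array([[np.cos(a),np.sin(a)],[-np.sin(a),np.cos(a)]]);return np.array([*(r@(np.array(p[:2])-t)),p[2]])*1e3
def scale(n='wrist',zlo=.015,zhi=.1):
    im,d,c=grab(n);hsv=cv2.cvtColor(im,cv2.COLOR_BGR2HSV);P=[]
    for v in range(0,480,2):
      for u in range(0,640,2):
        if d[v,u]>0 and hsv[v,u,1]>90 and hsv[v,u,2]<170 and (hsv[v,u,0]<20 or hsv[v,u,0]>170):
          p=atd(c,u,v,d)
          if zlo<p[2]<zhi: P.append(inj(p))
    P=np.array(P);P=P[(np.abs(P[:,0])<60)&(P[:,1]>-190)&(P[:,1]<80)]
    for lo in range(-180,80,15):
        k=P[(P[:,1]>=lo)&(P[:,1]<lo+15)]
        if len(k)>8: print(lo,len(k),'x',np.percentile(k[:,0],[1,99]).round(1),'z',np.percentile(k[:,2],[5,50,95]).round(1))
    print('ymax',np.sort(P[:,1])[-5:].round(1),'ymin',np.sort(P[:,1])[:3].round(1))
E
python3 - <<'E'
from meas import *
s=manip.state();print(s['time'],inj(s['tool_pos']).round(1),s['contact_force']);go(toworld(a,t,(-.003,-.097,-.012)),1.75)
scale()
scale('top')
E
```

```text
13.2167 [ -4.4 -96.9  35.9] [ 0.98223254  0.63748278 -0.43786466]
pos [ 0.4849 -0.0108  0.0359] tool y at 1.84 z [-0.0014 -0.     -1.    ]
shift [-0.1  1.5 47.9] turn tz 0.09
-120 344 x [-23.3  14.4] z [79.2 80.1 81. ]
-105 907 x [-23.2  14.6] z [79.2 80.1 81.2]
-90 1028 x [-23.9  14.8] z [79.1 80.1 81.1]
-75 1123 x [-23.9  15. ] z [79.2 80.2 81.2]
-60 1193 x [-23.7  15.1] z [79.2 80.2 81.3]
-45 1341 x [-23.8  15.1] z [79.2 80.3 81.3]
-30 1385 x [-23.9  14.8] z [79.3 80.3 81.4]
-15 1516 x [-23.7  15. ] z [79.3 80.4 81.5]
0 1242 x [-23.8  14.7] z [79.3 80.4 81.5]
ymax [11.9 11.9 12.  12.  12. ] ymin [-111.7 -111.6 -111.3]
-45 59 x [-23.6  12.6] z [77.6 80.  82.4]
-30 55 x [-23.2  13.1] z [77.4 79.4 82. ]
-15 52 x [-22.8  13.4] z [77.5 79.8 82. ]
0 62 x [-25.5  13.7] z [77.3 79.9 82.2]
15 40 x [-25.3  10.9] z [77.9 80.2 82. ]
ymax [27.  27.1 27.2 42.6 46.2] ymin [-86.5 -82.9 -79.8]
```

Request:
play_rows(steps=[[[0, 1.5, 15, 0, 0, 0], [0, 1.5, 32, 0, 0, 0], [0, 1.5, 45, 0, 0, 0], [0, 1.5, 52, 0, 0, 0], [0, 1.5, 55, 0, 0, 0], [0, 1.5, 55, 0, 0, 0], [0, 1.5, 55, 0, 0, 0], [0, 1.5, 55, 0, 0, 0]]])

```text
time: 13.98
tool_pos: [0.4878, -0.0108, -0.0172]
tool_rot: [0.001, 0.696, 0.718, 0.0]
contact_force: [1.0, 0.0, -0.6]
gripper_width: 0.448
grasp_force: 60.6
```

```bash
python3 - <<'E'
from meas import *
for i in range(3):
    s=manip.state();print(s['time'],inj(s['tool_pos']).round(1),s['contact_force'].round(1))
    if i<1: scale()
E
```

```text
13.9833 [ -1.5 -97.  -17.2] [ 1.   0.  -0.6]
-120 360 x [-20.7  26.4] z [26.1 27.  28. ]
-105 904 x [-20.4  17.4] z [26.2 27.  28. ]
-90 1038 x [-21.3  17.8] z [26.  27.  28.1]
-75 1105 x [-20.8  17.8] z [26.1 27.1 28.1]
-60 1193 x [-20.8  17.9] z [26.1 27.1 28.1]
-45 1340 x [-20.9  17.8] z [26.1 27.2 28.2]
-30 1392 x [-21.   17.7] z [26.1 27.2 28.3]
-15 1513 x [-20.8  17.9] z [26.2 27.3 28.4]
0 1243 x [-20.8  17.6] z [26.2 27.3 28.4]
ymax [12.  12.  12.1 12.1 12.2] ymin [-112.1 -112.  -111.9]
14.0333 [ -1.5 -96.9 -17.1] [-0.8 -0.2 -1.1]
14.0333 [ -1.5 -96.9 -17.1] [-0.8 -0.2 -1.1]
```

Request:
play_rows(steps=[[[0, 0, 2, 0, 0, 0], [0, 0, 4, 0, 0, 0], [0, 0, 4, 0, 0, 0], [0, 0, 4, 0, 0, 0]]])

```text
time: 14.37
tool_pos: [0.4874, -0.0106, -0.0217]
tool_rot: [0.0, 0.696, 0.718, 0.0]
contact_force: [1.2, -0.3, 1.4]
gripper_width: 0.446
grasp_force: 60.8
```

```bash
python3 - <<'E'
from meas import *
im,d,c=grab('wrist');s=manip.state();print(inj(s['tool_pos']).round(1),s['contact_force'].round(1))
P=[]
for v in range(0,480,3):
  for u in range(0,640,3):
    if d[v,u]>0: P.append(inj(atd(c,u,v,d)))
P=np.array(P)
k=P[(P[:,0]>-44)&(P[:,0]<-26)&(P[:,1]>-80)&(P[:,1]<10)];print('plate z',np.median(k[:,2]),len(k))
k=P[(P[:,0]>-15)&(P[:,0]<14)&(P[:,1]>-70)&(P[:,1]<20)];print('scale z',np.median(k[:,2]),len(k))
k=P[(P[:,0]>-15)&(P[:,0]<14)&(P[:,1]>-70)&(P[:,1]<-50)];print('scale z rear',np.median(k[:,2]),len(k))
k=P[(P[:,0]>-18)&(P[:,0]<30)&(P[:,1]>40)&(P[:,1]<75)];print('bushplate z',np.median(k[:,2]) if len(k) else None,len(k))
E
```

```text
[ -1.8 -96.8 -21.7] [ 0.9 -0.1  2.3]
plate z 12.597617859575555 1381
scale z 22.80679033166266 2442
scale z rear 22.654131384628336 488
bushplate z None 0
```

The scale is resting on the plate: its top is 10.2 mm above it. I'm sliding it in.

Request:
play_rows(steps=[[[2, 0, 0, 0, 0, 0], [4, 0, 0, 0, 0, 0], [6, 0, 0, 0, 0, 0], [8, 0, 0, 0, 0, 0], [10, 0, 0, 0, 0, 0], [12, 0, 0, 0, 0, 0], [14, 0, 0, 0, 0, 0], [16, 0, 0, 0, 0, 0], [18, 0, 0, 0, 0, 0], [20, 0, 0, 0, 0, 0], [20, 0, 0, 0, 0, 0]]])

```text
time: 15.33
tool_pos: [0.4868, 0.0095, -0.0216]
tool_rot: [0.001, 0.696, 0.718, 0.0]
contact_force: [0.3, -2.7, 5.0]
gripper_width: 0.445
grasp_force: 64.1
```

Request:
play_rows(steps=[[[1, 0, -0.6, 0, 0, 0], [2, 0, -0.6, 0, 0, 0], [3, 0, -0.6, 0, 0, 0], [4, 0, -0.6, 0, 0, 0], [4, 0, -0.6, 0, 0, 0]]])

```text
time: 15.75
tool_pos: [0.486, 0.0137, -0.0216]
tool_rot: [-0.0, 0.696, 0.718, -0.0]
contact_force: [0.1, -2.9, 2.9]
gripper_width: 0.445
grasp_force: 63.0
```

Request:
play_rows(steps=[[[0.7, 0, 0, 0, 0, 0], [1.4, 0, 0, 0, 0, 0], [2, 0, 0, 0, 0, 0], [2, 0, 0, 0, 0, 0], [2, 0, 0, 0, 0, 0]]])

```text
time: 16.17
tool_pos: [0.486, 0.0156, -0.0216]
tool_rot: [-0.0, 0.696, 0.718, 0.0]
contact_force: [0.1, -2.1, 2.4]
gripper_width: 0.449
grasp_force: 62.9
```

Request:
play_rows(steps=[[[0.7, 0, 0, 0, 0, 0], [1.4, 0, 0, 0, 0, 0], [2, 0, 0, 0, 0, 0], [2, 0, 0, 0, 0, 0], [2, 0, 0, 0, 0, 0]]])

```text
time: 16.58
tool_pos: [0.4859, 0.0167, -0.0216]
tool_rot: [0.001, 0.696, 0.718, -0.001]
contact_force: [-0.7, -5.3, 2.7]
gripper_width: 0.449
grasp_force: 62.7
```

Request:
play_rows(steps=[[[0.4, 0, 0, 0, 0, 0], [0.8, 0, 0, 0, 0, 0], [0.8, 0, 0, 0, 0, 0], [0.8, 0, 0, 0, 0, 0]]])

```text
time: 16.92
tool_pos: [0.486, 0.0167, -0.0216]
tool_rot: [0.001, 0.696, 0.718, -0.001]
contact_force: [0.1, -9.2, 2.4]
gripper_width: 0.448
grasp_force: 62.5
```

```bash
python3 - <<'E'
from meas import *
s=manip.state();print(inj(s['tool_pos']).round(1),s['contact_force'].round(1),s['ft_torque'].round(2))
scale();s=manip.state();print(inj(s['tool_pos']).round(1),s['contact_force'].round(1))
E
```

```text
[ -2.4 -69.5 -21.6] [ 0.1 -9.2  2.4] [-1.56 -0.01 -0.05]
-90 492 x [-21.4  16.4] z [21.7 22.7 23.7]
-75 917 x [-21.3  16.4] z [21.7 22.6 23.6]
-60 1060 x [-22.   24.9] z [21.7 22.7 23.8]
-45 1108 x [-21.6  16.9] z [21.7 22.7 23.8]
-30 1244 x [-21.7  16.9] z [21.8 22.7 23.7]
-15 1293 x [-21.8  17.1] z [21.7 22.8 23.9]
0 1442 x [-21.8  16.8] z [21.8 22.8 23.9]
15 1531 x [-21.7  16.8] z [21.7 22.9 24. ]
30 821 x [-21.7  16.7] z [21.9 22.9 24. ]
ymax [39.1 39.2 39.3 39.3 39.5] ymin [-84.3 -84.  -84. ]
[ -2.4 -69.5 -21.6] [-0.8 -9.6  3.2]
```

The stop holds firm at 9 N: the tool stayed put and the force rose 4 N. Its face is near y≈54. I'll ease off, move towards the fence, then release.

Request:
play_rows(steps=[[[-0.7, 0, 0, 0, 0, 0], [-1.2, 0.7, 0, 0, 0, 0], [-1.2, 1.4, 0, 0, 0, 0], [-1.2, 2, 0, 0, 0, 0], [-1.2, 2, 0, 0, 0, 0], [-1.2, 2, 0, 0, 0, 0]]])

```text
time: 17.47
tool_pos: [0.486, 0.0168, -0.0216]
tool_rot: [-0.002, 0.696, 0.718, -0.002]
contact_force: [-8.0, -4.4, 10.1]
gripper_width: 0.447
grasp_force: 69.7
```

Request:
play_rows(steps=[[[0, 0, 0, 0, 0, 0], [0, 0, 0, 0, 0, 0], [0, 0, 0, 0, 0, 0], [0, 0, 0, 0, 0, 0]]], claw=0.25)

```text
time: 17.8
tool_pos: [0.4874, 0.0176, -0.0222]
tool_rot: [-0.001, 0.696, 0.718, -0.0]
contact_force: [0.5, 0.4, -0.0]
gripper_width: 0.625
grasp_force: 0.0
```

Request:
play_rows(steps=[[[0, 0, -15, 0, 0, 0], [0, 0, -30, 0, 0, 0], [0, 0, -50, 0, 0, 0], [0, 0, -50, 0, 0, 0], [0, 0, -50, 0, 0, 0]]])

```text
time: 18.22
tool_pos: [0.489, 0.0173, 0.0293]
tool_rot: [0.001, 0.696, 0.718, 0.001]
contact_force: [0.7, -0.7, 0.0]
gripper_width: 0.627
grasp_force: 0.0
```

```bash
python3 - <<'E'
from meas import *
scale();s=manip.state();print(s['time'],inj(s['tool_pos']).round(1),s['contact_force'].round(1))
go(toworld(a,t,(-.042,.004,.03)),1.75)
E
```

```text
-90 295 x [-20.9  17.2] z [21.6 22.5 23.5]
-75 548 x [-21.5  17.1] z [21.6 22.6 23.7]
-60 570 x [-21.   17.7] z [21.6 22.6 23.7]
-45 636 x [-21.5  17.3] z [21.6 22.6 23.6]
-30 629 x [-21.  17.] z [21.4 22.5 23.6]
-15 719 x [-21.5  17.6] z [21.6 22.7 23.7]
0 735 x [-21.3  17.4] z [21.5 22.6 23.6]
15 747 x [-21.5  17.2] z [21.5 22.6 23.7]
30 446 x [-21.7  16.9] z [21.6 22.6 25.1]
45 42 x [-21.9   1.7] z [21.5 22.7 23.8]
ymax [54.4 54.4 55.3 55.3 55.5] ymin [-83.5 -83.4 -83.3]
18.2667 [ -0.5 -68.9  28.1] [-0.2 -0.7 -0.4]
pos [0.4879 0.0173 0.0281] tool y at 1.74 z [ 1.e-04  3.e-04 -1.e+00]
shift [ 72.9 -41.5  -1.9] turn tz -0.01
```

The sideways force came sooner than my jig frame predicted, so I'll check the fence and dowel from here.

```bash
python3 - <<'E'
from meas import *
im,d,c=grab('wrist');P=[]
for v in range(0,480):
  for u in range(0,640):
    if d[v,u]>0: P.append([*inj(atd(c,u,v,d)),u,v])
P=np.array(P)
def q(n,x0,x1,y0,y1,z0,z1):
    k=P[(P[:,0]>x0)&(P[:,0]<x1)&(P[:,1]>y0)&(P[:,1]<y1)&(P[:,2]>z0)&(P[:,2]<z1)]
    if len(k)<4: print(n,len(k));return
    print(n,len(k),[np.percentile(k[:,i],[2,50,98]).round(1).tolist() for i in range(3)],k[:,3].min(),k[:,3].max(),k[:,4].min(),k[:,4].max())
q('dowel',18,34,-40,-20,18.5,25);q('fence',18.5,30,-5,20,17.5,25)
q('plate-x edge -46',-60,-30,-60,30,9,15);q('bush',-30,0,30,60,27,36)
cv2.imwrite('pics/w5.png',cv2.resize(im[150:400,200:520],None,fx=2.4,fy=2.4,interpolation=cv2.INTER_CUBIC))
for p in [(.02,-.03,.021),(.028,-.03,.021),(.02,0,.02),(.02,.03,.02),(-.02,.036,.03),(-.046,-.05,.012),(-.046,.05,.012)]: print(p,((proj(c,toworld(a,t,p))-[200,150])*2.4).round(0))
E
```

```text
dowel 214 [[21.9, 25.4, 29.0], [-32.4, -28.9, -25.4], [19.7, 21.4, 22.8]] 366.0 382.0 186.0 201.0
fence 808 [[21.7, 25.7, 29.8], [1.2, 10.6, 19.7], [18.5, 20.5, 21.9]] 367.0 386.0 87.0 130.0
plate-x edge -46 5111 [[-43.7, -36.9, -30.3], [-57.8, -11.0, 28.6], [11.1, 12.5, 13.9]] 227.0 263.0 67.0 251.0
bush 1931 [[-18.0, -9.3, -0.2], [36.6, 44.3, 53.0], [28.7, 30.7, 35.3]] 277.0 320.0 0.0 44.0
(0.02, -0.03, 0.021) [389. 110.]
(0.028, -0.03, 0.021) [429. 110.]
(0.02, 0, 0.02) [393. -44.]
(0.02, 0.03, 0.02) [ 396. -208.]
(-0.02, 0.036, 0.03) [ 175. -254.]
(-0.046, -0.05, 0.012) [ 77. 197.]
(-0.046, 0.05, 0.012) [  50. -306.]
```

View pics/w5.png

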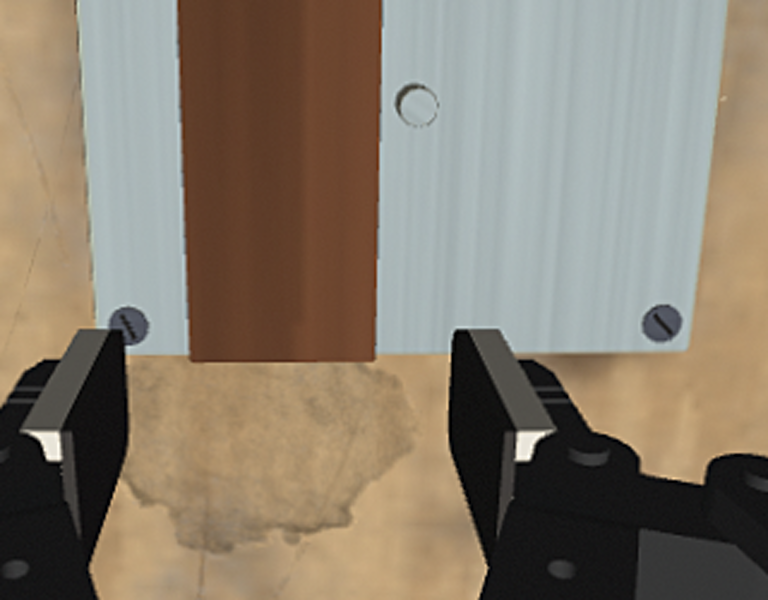

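The view shows the scale's right edge at crop x≈380 and the dowel's left edge at ≈396, so about 3 mm of gap remains. My jig frame is off by (+1.7, +0.8) mm, which I'll correct. Next I'll push the scale sideways with the fingers closed.

Request:
play_rows(steps=[[[10, -20, 0, 0, 0, 0], [40, -38, 0, 0, 0, 0], [73.5, -38, 0, 0, 0, 0], [73.5, -38, 0, 0, 0, 0], [73.5, -38, 10, 0, 0, 0], [73.5, -38, 25, 0, 0, 0], [73.5, -38, 40, 0, 0, 0], [73.5, -38, 44, 0, 0, 0], [73.5, -38, 44, 0, 0, 0], [73.5, -38, 44, 0, 0, 0]]], claw=-1)

```text
time: 19.15
tool_pos: [0.4474, 0.0889, -0.0162]
tool_rot: [-0.001, 0.697, 0.717, -0.001]
contact_force: [-0.4, 0.1, 0.5]
gripper_width: -0.002
grasp_force: 0.0
```

```bash
cat >> meas.py <<'E'
t=t+np.array([.00168,.00085])
E
python3 - <<'E'
from meas import *
s=manip.state();print(s['time'],inj(s['tool_pos']).round(1),s['contact_force'].round(1),s['gripper_width'])
E
```

```text
19.15 [-40.5   3.  -16.2] [-0.4  0.1  0.5] -0.00214684721882468
```

Request:
play_rows(steps=[[[0, 2, 0, 0, 0, 0], [0, 4, 0, 0, 0, 0], [0, 6, 0, 0, 0, 0], [0, 8, 0, 0, 0, 0], [0, 9, 0, 0, 0, 0], [0, 9, 0, 0, 0, 0]]])

```text
time: 19.65
tool_pos: [0.4572, 0.0898, -0.0153]
tool_rot: [0.0, 0.696, 0.718, 0.0]
contact_force: [0.1, 0.1, 0.1]
gripper_width: -0.002
grasp_force: 0.0
```

Request:
play_rows(steps=[[[0, 0.5, 0, 0, 0, 0], [0, 1, 0, 0, 0, 0], [0, 1.5, 0, 0, 0, 0], [0, 1.5, 0, 0, 0, 0]]])

```text
time: 19.98
tool_pos: [0.4582, 0.0898, -0.0156]
tool_rot: [-0.0, 0.696, 0.718, -0.0]
contact_force: [-0.2, -0.0, 0.5]
gripper_width: 0.001
grasp_force: 0.1
```

Request:
play_rows(steps=[[[0, 0.5, 0, 0, 0, 0], [0, 1, 0, 0, 0, 0], [0, 1.5, 0, 0, 0, 0], [0, 2, 0, 0, 0, 0], [0, 2, 0, 0, 0, 0]]])

```text
time: 20.4
tool_pos: [0.4603, 0.0898, -0.0156]
tool_rot: [0.0, 0.696, 0.718, -0.0]
contact_force: [0.7, 0.0, -0.1]
gripper_width: -0.0
grasp_force: 0.1
```

Request:
play_rows(steps=[[[0, 0.5, 0, 0, 0, 0], [0, 1, 0, 0, 0, 0], [0, 1.5, 0, 0, 0, 0], [0, 1.5, 0, 0, 0, 0]]])

```text
time: 20.73
tool_pos: [0.4611, 0.0897, -0.0157]
tool_rot: [-0.001, 0.696, 0.718, -0.001]
contact_force: [-3.2, -1.9, 2.2]
gripper_width: -0.003
grasp_force: 2.0
```

Request:
play_rows(steps=[[[0, 0.5, 0, 0, 0, 0], [0, 1, 0, 0, 0, 0], [0, 1, 0, 0, 0, 0], [0, 1, 0, 0, 0, 0]]])

```text
time: 21.07
tool_pos: [0.4611, 0.0897, -0.0159]
tool_rot: [-0.001, 0.696, 0.718, -0.002]
contact_force: [-7.7, -1.5, 5.2]
gripper_width: 0.001
grasp_force: 3.6
```

```bash
python3 - <<'E'
from meas import *
s=manip.state();print(s['time'],inj(s['tool_pos']).round(1),s['contact_force'].round(1));scale()
E
```

```text
21.0667 [-26.8   3.5 -15.9] [-7.7 -1.5  5.2]
-15 301 x [-9.8 19.1] z [21.6 22.6 23.4]
0 757 x [-18.8  19.2] z [21.6 22.7 23.6]
15 984 x [-19.7  19.4] z [21.6 22.6 23.6]
30 276 x [-19.8  19.3] z [21.6 22.6 23.9]
45 20 x [-7.1  2. ] z [33.2 34.1 35.2]
ymax [79.7 79.9 79.9 79.9 80. ] ymin [-11.3 -10.6 -10.6]
```

Request:
play_rows(steps=[[[0, -4, 0, 0, 0, 0], [0, -6, 0, 0, 0, 0], [-8, -6, 0, 0, 0, 0], [-18, -6, 0, 0, 0, 0], [-18, -5, 0, 0, 0, 0], [-18, -3, 0, 0, 0, 0], [-18, -2, 0, 0, 0, 0], [-18, -1, 0, 0, 0, 0], [-18, -0.4, 0, 0, 0, 0], [-18, -0.4, 0, 0, 0, 0]]])

```text
time: 21.95
tool_pos: [0.4617, 0.0718, -0.016]
tool_rot: [-0.001, 0.696, 0.718, -0.001]
contact_force: [-4.4, -2.5, 3.5]
gripper_width: 0.002
grasp_force: 2.4
```

```bash
python3 - <<'E'
from meas import *
s=manip.state();print(s['time'],inj(s['tool_pos']).round(1),s['contact_force'].round(1));scale()
go(toworld(a,t,(0,-.105,.03)),1.75)
E
```

```text
21.95 [-26.7 -14.4 -16. ] [-4.4 -2.5  3.5]
-30 430 x [-9.8 19.4] z [21.6 22.6 23.4]
-15 837 x [-19.5  19.4] z [21.6 22.6 23.7]
0 982 x [-19.7  19.1] z [21.6 22.6 23.6]
15 1076 x [-19.9  19.1] z [21.6 22.6 23.6]
30 395 x [-20.3  19.3] z [21.7 22.7 29.8]
45 27 x [-20.3   6.2] z [22.4 27.6 34.6]
75 12 x [-3.5  2.1] z [29.  30.5 32.7]
ymax [79.8 79.8 79.8 79.9 79.9] ymin [-28.9 -28.4 -28.4]
pos [ 0.4617  0.0718 -0.016 ] tool y at 1.76 z [-3.2e-03 -5.0e-04 -1.0e+00]
shift [-90.6  26.5 -46. ] turn tz 0.01
```

Request:
play_rows(steps=[[[0, -4, 0, 0, 0, 0], [0, -4, -20, 0, 0, 0], [-15, 0, -45, 0, 0, 0], [-50, 15, -45, 0, 0, 0], [-85, 26.5, -45, 0, 0, 0], [-91, 26.5, -45, 0, 0, 0], [-91, 26.5, -25, 0, 0, 0], [-91, 26.5, 0, 0, 0, 0], [-91, 26.5, 4, 0, 0, 0], [-91, 26.5, 4, 0, 0, 0], [-91, 26.5, 4, 0, 0, 0]]])

```text
time: 22.92
tool_pos: [0.4922, -0.0179, -0.0194]
tool_rot: [-0.0, 0.696, 0.718, 0.0]
contact_force: [0.2, -0.3, 0.8]
gripper_width: -0.001
grasp_force: 0.0
```

```bash
python3 - <<'E'
from meas import *
s=manip.state();print(s['time'],inj(s['tool_pos']).round(1),s['contact_force'].round(1));scale()
E
```

```text
22.9167 [   1.  -105.   -19.4] [ 0.2 -0.3  0.8]
-105 23 x [-37.2  20.9] z [21.4 56.1 66.8]
-90 704 x [-19.4  19.4] z [21.5 22.6 23.6]
-75 1149 x [-19.1  19.6] z [21.6 22.6 23.6]
-60 1188 x [-19.2  19.4] z [21.5 22.6 23.6]
-45 1338 x [-19.3  19.4] z [21.5 22.6 23.6]
-30 1423 x [-19.3  19.5] z [21.5 22.6 23.7]
-15 1472 x [-19.4  19.3] z [21.5 22.6 23.7]
0 488 x [-19.1  19.6] z [21.4 22.5 23.7]
ymax [4.7 4.7 4.7 5.  5. ] ymin [-112.3 -111.8 -111.8]
```

Request:
play_rows(steps=[[[2, 0, 0, 0, 0, 0], [4, 0, 0, 0, 0, 0], [6, 0, 0, 0, 0, 0], [8, 0, 0, 0, 0, 0], [8, 0, 0, 0, 0, 0], [8, 0, 0, 0, 0, 0]]])

```text
time: 23.47
tool_pos: [0.492, -0.0101, -0.0194]
tool_rot: [0.0, 0.696, 0.718, 0.0]
contact_force: [0.1, -0.1, 0.2]
gripper_width: -0.002
grasp_force: 0.0
```

Request:
play_rows(steps=[[[0.5, 0, 0, 0, 0, 0], [1, 0, 0, 0, 0, 0], [1.5, 0, 0, 0, 0, 0], [1.5, 0, 0, 0, 0, 0]]])

```text
time: 23.8
tool_pos: [0.4919, -0.0091, -0.0196]
tool_rot: [0.0, 0.696, 0.718, -0.0]
contact_force: [-0.4, -1.9, 0.1]
gripper_width: -0.001
grasp_force: 1.0
```

Request:
play_rows(steps=[[[0.5, 0, 0, 0, 0, 0], [1, 0, 0, 0, 0, 0], [1, 0, 0, 0, 0, 0], [1, 0, 0, 0, 0, 0]]])

```text
time: 24.13
tool_pos: [0.4919, -0.0091, -0.0195]
tool_rot: [0.001, 0.696, 0.718, -0.001]
contact_force: [-0.5, -6.5, -0.5]
gripper_width: -0.001
grasp_force: 3.2
```

The scale is seated on the stop, with a firm 6.5 N and no motion. Now I'll go to the open clip's knob, turning the tool back by 90°.

Request:
play_rows(steps=[[[-6, 0, 0, 0, 0, 0], [-8, 0, -25, 0, 0, 0], [-8, 0, -60, 0, 0, 0], [-8, 0, -100, 0, 0, -7], [-8, 0, -140, 0, 0, -14], [-8, 5, -150, 0, 0, -21], [-8, 10, -150, 0, 0, -28], [0, 15, -150, 0, 0, -35], [10, 20, -150, 0, 0, -42], [20, 25, -150, 0, 0, -49], [30, 30, -150, 0, 0, -56], [40, 35, -150, 0, 0, -63]]], claw=0.0)

```text
time: 25.13
tool_pos: [0.5257, 0.034, 0.1302]
tool_rot: [-0.0, 0.216, 0.976, 0.001]
contact_force: [1.3, 0.1, -0.1]
gripper_width: 0.496
grasp_force: 0.0
```

Request:
play_rows(steps=[[[0, 0, 0, 0, 0, -7], [0, 0, 0, 0, 0, -14], [0, 0, 0, 0, 0, -21], [0, 0, 0, 0, 0, -27], [0, 0, 0, 0, 0, -27]]])

```text
time: 25.55
tool_pos: [0.5254, 0.0336, 0.1302]
tool_rot: [-0.0, -0.016, 1.0, 0.001]
contact_force: [-0.4, -0.1, 0.3]
gripper_width: 0.498
grasp_force: 0.0
```

```bash
python3 - <<'E'
from meas import *
s=manip.state();print(s['time'],inj(s['tool_pos']).round(1),s['gripper_width'])
go(toworld(a,t,(.0673,.024,.120)),91.75)
E
```

```text
25.55 [ 35.8 -54.6 130.2] 0.49836523120264076
pos [0.5254 0.0336 0.1302] tool y at 91.83 z [-4.e-04  1.e-03 -1.e+00]
shift [-31.6  78.5  10.3] turn tz 0.08
```

Request:
play_rows(steps=[[[-16, 40, 0, 0, 0, 0], [-31.5, 78.5, 0, 0, 0, 0], [-31.5, 78.5, 8, 0, 0, 0], [-31.5, 78.5, 8, 0, 0, 0], [-31.5, 78.5, 8, 0, 0, 0], [-31.5, 78.5, 8, 0, 0, 0]]])

```text
time: 26.05
tool_pos: [0.5543, 0.112, 0.1222]
tool_rot: [-0.0, -0.014, 1.0, -0.0]
contact_force: [0.1, 0.7, 0.5]
gripper_width: 0.499
grasp_force: 0.0
```

```bash
python3 - <<'E'
from meas import *
im,d,c=grab('wrist');P=[]
for v in range(150,480):
  for u in range(200,440):
    if d[v,u]>0 and im[v,u].max()<70: 
      p=inj(atd(c,u,v,d))
      if 40<p[0]<90 and 5<p[1]<45 and 95<p[2]<135: P.append([*p,u,v])
P=np.array(P);print(len(P))
if len(P): print([np.percentile(P[:,i],[2,50,98]).round(1).tolist() for i in range(5)])
s=manip.state();print(inj(s['tool_pos']).round(1));go(toworld(a,t,(.0673,.024,.065)),91.75)
E
```

```text
1378
[[59.2, 64.5, 74.0], [13.8, 24.0, 34.2], [116.9, 123.7, 125.7], [300.0, 321.0, 342.0], [258.0, 273.0, 288.0]]
[ 67.2  22.7 122.5]
pos [0.5545 0.1118 0.1225] tool y at 91.62 z [-3.e-04 -1.e-04 -1.e+00]
shift [-0.1  1.3 57.5] turn tz -0.13
```

The wrist depth puts the knob at jig x 59–74, y 14–34, with its top at z≈125, which is where I expected it. I'm going down to grip it.

Request:
play_rows(steps=[[[0, 1.3, 15, 0, 0, 0], [0, 1.3, 30, 0, 0, 0], [0, 1.3, 45, 0, 0, 0], [0, 1.3, 54, 0, 0, 0], [0, 1.3, 57, 0, 0, 0], [0, 1.3, 57, 0, 0, 0], [0, 1.3, 57, 0, 0, 0]]])

```text
time: 26.68
tool_pos: [0.5551, 0.1137, 0.0662]
tool_rot: [0.0, -0.015, 1.0, 0.0]
contact_force: [-0.3, 0.7, 0.2]
gripper_width: 0.502
grasp_force: 0.0
```

Request:
play_rows(steps=[[[0, 0, 0, 0, 0, 0], [0, 0, 0, 0, 0, 0], [0, 0, 0, 0, 0, 0], [0, 0, 0, 0, 0, 0], [0, 0, 0, 0, 0, 0], [0, 0, 0, 0, 0, 0]]], claw=-1)

```text
time: 27.18
tool_pos: [0.5557, 0.1127, 0.0671]
tool_rot: [0.001, -0.015, 1.0, -0.001]
contact_force: [-0.5, -4.5, 3.2]
gripper_width: 0.241
grasp_force: 58.9
```

```bash
python3 - <<'E'
from meas import *
s=manip.state();print(inj(s['tool_pos']).round(1),s['contact_force'].round(1))
E
```

```text
[68.4 23.5 67.1] [-0.5 -4.5  3.2]
```

Request:
play_rows(steps=[[[4.2, 0, -1, 0, 0, 0], [8.4, 0, -1.7, 0, 0, 0], [12.6, 0, -2.2, 0, 0, 0], [16.8, 0, -2.4, 0, 0, 0], [21.1, 0, -2.5, 0, 0, 0], [25.3, 0, -2.4, 0, 0, 0], [29.5, 0, -2, 0, 0, 0], [33.8, 0, -1.4, 0, 0, 0], [37.9, 0, -0.7, 0, 0, 0], [42.1, 0, 0.3, 0, 0, 0], [46.2, 0, 1.5, 0, 0, 0], [50.2, 0, 2.9, 0, 0, 0]]])

```text
time: 28.18
tool_pos: [0.5107, 0.1112, 0.0672]
tool_rot: [0.008, -0.015, 1.0, -0.001]
contact_force: [6.3, -6.0, 5.3]
gripper_width: 0.243
grasp_force: 59.2
```

Request:
play_rows(steps=[[[3.9, 0, 1.6, 0, 0, 0], [7.8, 0, 3.4, 0, 0, 0], [11.5, 0, 5.4, 0, 0, 0], [15.2, 0, 7.5, 0, 0, 0], [18.7, 0, 9.9, 0, 0, 0], [22.2, 0, 12.4, 0, 0, 0], [25.4, 0, 15.1, 0, 0, 0], [28.6, 0, 17.9, 0, 0, 0], [31.6, 0, 20.9, 0, 0, 0], [34.5, 0, 24.1, 0, 0, 0], [37.2, 0, 27.4, 0, 0, 0], [39.7, 0, 30.8, 0, 0, 0]]])

```text
time: 29.18
tool_pos: [0.4668, 0.1097, 0.0352]
tool_rot: [0.002, -0.015, 1.0, -0.002]
contact_force: [-4.0, -6.7, 10.0]
gripper_width: 0.245
grasp_force: 71.7
```

```bash
python3 - <<'E'
from meas import *
s=manip.state();p=inj(s['tool_pos']);print(p.round(1),s['contact_force'].round(1),s['ft_torque'].round(2),rot(s['tool_rot'])[:,2].round(3))
k=p+[-1,0,50];print('theta est',np.arctan2(k[2]-34,47-k[0]))
E
```

```text
[-20.5  23.3  35.2] [-4.  -6.7 10. ] [-0.89  0.29  0.09] [ 0.004 -0.004 -1.   ]
theta est 0.6422383958088475
```

Request:
play_rows(steps=[[[1.2, 0, 1.7, 0, 0, 0], [2.3, 0, 3.5, 0, 0, 0], [4.5, 0, 7.2, 0, 0, 0], [6.5, 0, 10.9, 0, 0, 0], [8.3, 0, 14.8, 0, 0, 0], [9.9, 0, 18.7, 0, 0, 0], [11.3, 0, 22.7, 0, 0, 0], [12, 0, 24.8, 0, 0, 0], [12.5, 0, 26.8, 0, 0, 0], [13, 0, 28.9, 0, 0, 0], [13.5, 0, 30.9, 0, 0, 0], [13.5, 0, 30.9, 0, 0, 0]]])

```text
time: 30.18
tool_pos: [0.4518, 0.1092, 0.0015]
tool_rot: [0.001, -0.016, 1.0, -0.002]
contact_force: [-2.4, -7.6, 3.6]
gripper_width: 0.241
grasp_force: 76.7
```

```bash
python3 - <<'E'
from meas import *
s=manip.state();p=inj(s['tool_pos']);print(p.round(1),s['contact_force'].round(1),s['ft_torque'].round(2))
k=p+[-1,0,50];print('theta est',np.arctan2(k[2]-34,47-k[0])-.012, np.hypot(k[2]-34,47-k[0]))
E
```

```text
[-35.5  23.3   1.5] [-2.4 -7.6  3.6] [-1.08 -0.17  0.07]
theta est 0.19444018724473316 85.26341678036731
```

Request:
play_rows(steps=[[[0.3, -0.3, 1.2, 0, 0, 0], [0.5, -0.6, 2.4, 0, 0, 0], [0.7, -0.9, 3.6, 0, 0, 0], [0.9, -1.2, 4.8, 0, 0, 0], [1.1, -1.2, 6, 0, 0, 0], [1.2, -1.2, 7.2, 0, 0, 0], [1.3, -1.2, 8.4, 0, 0, 0], [1.5, -1.2, 9.4, 0, 0, 0], [1.5, -1.2, 10, 0, 0, 0], [1.5, -1.2, 10, 0, 0, 0]]])

```text
time: 31.02
tool_pos: [0.4503, 0.1092, -0.0091]
tool_rot: [0.001, -0.015, 1.0, -0.0]
contact_force: [-0.9, -6.0, 0.8]
gripper_width: 0.241
grasp_force: 76.5
```

Request:
play_rows(steps=[[[0, 0, 0.6, 0, 0, 0], [0, 0, 1.2, 0, 0, 0], [0, 0, 1.8, 0, 0, 0], [0, 0, 1.8, 0, 0, 0]]])

```text
time: 31.35
tool_pos: [0.4501, 0.1092, -0.011]
tool_rot: [0.0, -0.015, 1.0, -0.0]
contact_force: [-2.2, -5.6, 0.4]
gripper_width: 0.245
grasp_force: 76.5
```

```bash
python3 - <<'E'
from meas import *
s=manip.state();p=inj(s['tool_pos']);print(p.round(1),s['contact_force'].round(1),s['ft_torque'].round(2))
k=p+[-1,0,50];print('theta est',np.arctan2(k[2]-34,47-k[0])-.012)
E
```

```text
[-37.2  23.3 -11. ] [-2.2 -5.6  0.4] [-0.71 -0.33 -0.07]
theta est 0.04615429946852084
```

Request:
play_rows(steps=[[[0, 0, 0.5, 0, 0, 0], [0, 0, 1, 0, 0, 0], [0, 0, 1, 0, 0, 0], [0, 0, 1, 0, 0, 0]]])

```text
time: 31.68
tool_pos: [0.45, 0.1092, -0.012]
tool_rot: [0.0, -0.015, 1.0, -0.0]
contact_force: [-2.1, -5.1, 1.8]
gripper_width: 0.242
grasp_force: 76.5
```

Request:
play_rows(steps=[[[0, 0, 0.5, 0, 0, 0], [0, 0, 1, 0, 0, 0], [0, 0, 1, 0, 0, 0], [0, 0, 1, 0, 0, 0]]])

```text
time: 32.02
tool_pos: [0.45, 0.1092, -0.013]
tool_rot: [0.0, -0.015, 1.0, -0.0]
contact_force: [-1.7, -4.7, 0.7]
gripper_width: 0.241
grasp_force: 76.4
```

```bash
python3 - <<'E'
from meas import *
im,d,c=grab('wrist');s=manip.state();print(s['contact_force'])
P=[]
for v in range(150,480):
  for u in range(200,440):
    if d[v,u]>0:
      p=inj(atd(c,u,v,d))
      if -60<p[0]<-5 and 5<p[1]<45 and 20<p[2]<60: P.append([*p,im[v,u].max(),u,v])
P=np.array(P);k=P[P[:,3]<60];print(len(P),len(k),[np.percentile(k[:,i],[2,20,50,80,98]).round(1).tolist() for i in range(3)])
im,d,c=grab('top')
for x in range(-46,40,6):
  u,v=proj(c,toworld(a,t,(x/1e3,.024,.037))).astype(int);print(x,inj(atd(c,u,v,d)).round(1),im[v,u],end=' ')
E
```

```text
[-2.2813451  -4.98482531  1.52722904]
8390 4326 [[-48.5, -45.0, -42.4, -37.1, -29.8], [11.9, 15.5, 24.5, 33.5, 43.9], [28.2, 46.5, 51.6, 53.4, 58.6]]
-46 [-57.7  15.6 334.5] [ 49  63 131] -40 [-54.3  15.6 333.7] [ 45  65 136] -34 [-50.1  15.3 337.7] [ 55  74 146] -28 [-46.8  15.3 337.7] [ 66  80 153] -22 [-42.5  15.1 339.2] [ 70  88 159] -16 [-39.   15.2 336.7] [ 72  88 159] -10 [-34.5  15.1 337. ] [ 63  81 152] -4 [-31.2  15.  337.1] [ 56  72 144] 2 [-26.7  14.9 336.4] [ 49  64 138] 8 [-23.   14.9 333.8] [ 46  63 136] 14 [-18.4  14.9 332.3] [ 51  62 132] 20 [-82.2  -2.6 887.1] [ 41  58 124] 26 [-10.9  16.1 327.1] [ 44  55 117] 32 [ -5.4  16.2 320.8] [34 43 99] 38 [-1.00e-01  1.65e+01  3.08e+02] [ 96  96 106]
```

Request:
play_rows(steps=[[[0, 0, 0.5, 0, 0, 0], [0, 0, 1, 0, 0, 0], [0, 0, 1, 0, 0, 0], [0, 0, 1, 0, 0, 0]]])

```text
time: 32.45
tool_pos: [0.4499, 0.1092, -0.0141]
tool_rot: [0.0, -0.015, 1.0, -0.001]
contact_force: [-1.4, -4.4, 1.2]
gripper_width: 0.239
grasp_force: 76.4
```

```bash
python3 - <<'E'
from meas import *
im,d,c=grab('wrist');s=manip.state();print(s['contact_force'].round(1),s['tool_pos'])
cv2.imwrite('pics/w6.png',cv2.resize(im[230:430,190:450],None,fx=3,fy=3,interpolation=cv2.INTER_CUBIC))
P=[]
for v in range(200,480):
  for u in range(200,440):
    if d[v,u]>0:
      p=inj(atd(c,u,v,d))
      if -52<p[0]<-36 and 14<p[1]<34 and 20<p[2]<46: P.append([*p,u,v])
P=np.array(P)
for x in np.arange(-50,-36,1.): 
  k=P[(P[:,0]>=x)&(P[:,0]<x+1)]
  if len(k)>5: print(x,len(k),np.percentile(k[:,2],[5,50,95]).round(1))
E
```

```text
[-2.4 -4.4  1.1] [ 0.44990215  0.10919483 -0.01406879]
-46.0 223 [42.4 44.6 45.9]
-45.0 67 [41.3 42.8 45.9]
```

View pics/w6.png

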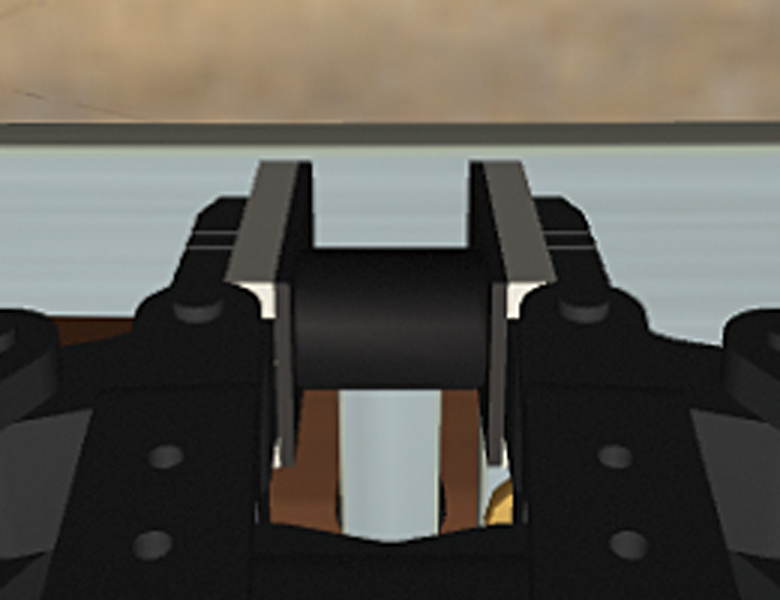

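The barrel is gripped squarely between the pads, at about (300–485, 250–385). Its bar runs back over the brown scale. I'll measure the barrel's height and the clip angle.

```bash
python3 - <<'E'
from meas import *
im,d,c=grab('wrist')
for v in list(range(312,360,5))+list(range(364,404,5)):
  print(v,[inj(atd(c,u,v,d)).round(1).tolist() for u in (316,324)])
print([inj(atd(c,u,v,d)).round(1).tolist() for u,v in ((298,390),(346,372))])
s=manip.state();print(inj(s['tool_pos']))
E
```

```text
312 [[-30.5, 22.1, 11.6], [-31.1, 25.5, 12.9]]
317 [[-45.5, 22.6, 46.3], [-45.5, 25.2, 46.3]]
322 [[-44.8, 22.6, 48.5], [-44.4, 25.2, 47.7]]
327 [[-43.4, 22.6, 49.3], [-43.6, 25.2, 49.7]]
332 [[-42.1, 22.6, 50.2], [-42.2, 25.2, 50.3]]
337 [[-40.7, 22.6, 50.9], [-41.7, 25.1, 52.7]]
342 [[-39.5, 22.6, 52.0], [-39.9, 25.2, 52.8]]
347 [[-37.4, 22.6, 51.6], [-38.7, 25.1, 53.7]]
352 [[-36.1, 22.6, 52.5], [-35.2, 25.2, 51.0]]
357 [[-33.3, 22.5, 51.0], [-33.4, 25.2, 51.1]]
364 [[-27.2, 22.5, 45.8], [-27.2, 25.2, 45.7]]
369 [[-24.6, 22.4, 44.8], [-25.0, 25.3, 45.4]]
374 [[-22.8, 22.4, 45.3], [-23.0, 25.3, 45.5]]
379 [[-20.7, 22.4, 45.1], [-21.3, 25.3, 46.0]]
384 [[-18.2, 22.4, 44.6], [-18.1, 25.3, 44.5]]
389 [[-16.5, 22.4, 45.2], [-15.9, 25.3, 44.4]]
394 [[-13.8, 22.4, 44.4], [-14.0, 25.3, 44.7]]
399 [[-11.5, 22.4, 44.2], [-10.8, 25.3, 43.3]]
[[1.5, 14.4, 21.8], [-7.9, 34.8, 22.3]]
[-37.39089002  23.30371161 -14.07133507]
```

The barrel's centre is at z≈44, so θ≈0.1 and there are about 4–5 mm still to go. I'll keep lowering it gently.

Request:
play_rows(steps=[[[0, 0, 0.5, 0, 0, 0], [0, 0, 1, 0, 0, 0], [0, 0, 1.5, 0, 0, 0], [0, 0, 2, 0, 0, 0], [0, 0, 2.5, 0, 0, 0], [0, 0, 3, 0, 0, 0], [0, 0, 3, 0, 0, 0], [0, 0, 3, 0, 0, 0]]])

```text
time: 33.22
tool_pos: [0.4497, 0.1092, -0.0171]
tool_rot: [-0.0, -0.015, 1.0, -0.001]
contact_force: [-2.3, -5.5, 1.8]
gripper_width: 0.243
grasp_force: 76.3
```

Request:
play_rows(steps=[[[0, 0, 0.5, 0, 0, 0], [0, 0, 1, 0, 0, 0], [0, 0, 1, 0, 0, 0], [0, 0, 1, 0, 0, 0]]])

```text
time: 33.55
tool_pos: [0.4497, 0.1092, -0.0181]
tool_rot: [-0.0, -0.015, 1.0, -0.0]
contact_force: [-2.0, -6.0, 1.5]
gripper_width: 0.243
grasp_force: 76.4
```

Request:
play_rows(steps=[[[0, 0, 0.5, 0, 0, 0], [0, 0, 1, 0, 0, 0], [0, 0, 1, 0, 0, 0], [0, 0, 1, 0, 0, 0]]])

```text
time: 33.88
tool_pos: [0.4498, 0.1092, -0.0186]
tool_rot: [-0.0, -0.015, 1.0, -0.001]
contact_force: [-4.5, -5.7, 5.5]
gripper_width: 0.245
grasp_force: 76.8
```

```bash
cat > k.py <<'E'
from meas import *
im,d,c=grab('wrist');K=[];B=[]
for v in range(300,405):
  for u in range(308,333):
    if d[v,u]>0:
      p=inj(atd(c,u,v,d))
      if 12<p[1]<36 and 28<p[2]<60:
        (K if p[0]<-29.5 else B).append(p)
K=np.array(K);B=np.array(B)
print('knob top',np.percentile(K[:,2],[90,98]).round(1),'x',np.percentile(K[:,0],[2,98]).round(1))
if len(B): 
    f=np.polyfit(B[:,0],B[:,2],1);print('bar slope',f.round(4),'theta',np.arctan(-f[0]).round(3),len(B))
s=manip.state();print(inj(s['tool_pos']).round(1),s['contact_force'].round(1))
E
python3 k.py
```

```text
knob top [47.9 48.6] x [-46.1 -30. ]
bar slope [-0.0548 40.4444] theta 0.055 1115
[-37.5  23.3 -18.6] [-5.4 -4.8  5.1]
```

The foot is down: θ≈0.055 from the bar's slope, and the force has risen by 4 N. I'll release, withdraw and check.

Request:
play_rows(steps=[[[0, 0, 0, 0, 0, 0], [0, 0, 0, 0, 0, 0], [0, 0, 0, 0, 0, 0], [0, 0, 0, 0, 0, 0], [0, 0, 0, 0, 0, 0]]], claw=0.0)

```text
time: 34.35
tool_pos: [0.4498, 0.1099, -0.0191]
tool_rot: [-0.0, -0.015, 1.0, 0.0]
contact_force: [0.1, -0.8, -0.3]
gripper_width: 0.501
grasp_force: 0.0
```

Request:
play_rows(steps=[[[0, 0, -10, 0, 0, 0], [0, 0, -25, 0, 0, 0], [0, 0, -45, 0, 0, 0], [0, 0, -70, 0, 0, 0], [0, 0, -90, 0, 0, 0], [0, 0, -90, 0, 0, 0], [0, 0, -90, 0, 0, 0]]])

```text
time: 34.93
tool_pos: [0.4513, 0.1098, 0.0731]
tool_rot: [0.002, -0.015, 1.0, 0.0]
contact_force: [-0.6, -0.6, -0.7]
gripper_width: 0.499
grasp_force: 0.0
```

```bash
python3 - <<'E'
from meas import *
s=manip.state();print(s['time'],s['contact_force'].round(1),s['gripper_width'])
im,d,c=grab('wrist');cv2.imwrite('pics/w7.png',im)
K=[]
for v in range(480):
  for u in range(640):
    if d[v,u]>0:
      p=inj(atd(c,u,v,d))
      if 20<p[1]<28 and -60<p[0]<-22 and 25<p[2]<60: K.append(p)
K=np.array(K);print('knob top',np.percentile(K[:,2],[50,95]).round(1))
scale()
E
```

```text
34.9333 [-0.6 -0.6 -0.7] 0.49883003626379263
knob top [44.8 47.9]
-90 215 x [-20.3  18.1] z [19.6 22.4 23.5]
-75 342 x [-20.5  19.5] z [20.1 22.5 23.5]
-60 344 x [-20.4  18.9] z [19.6 22.6 23.6]
-45 217 x [-20.5  10. ] z [18.9 22.6 23.7]
-30 121 x [-20.8  -5.7] z [16.  22.4 23.6]
-15 275 x [-20.7  18.9] z [18.8 22.6 23.7]
0 358 x [-20.6  18.7] z [19.8 22.6 23.6]
15 63 x [-31.9  18.5] z [19.8 22.6 29.5]
30 183 x [-23.7  18.8] z [16.4 22.7 32.9]
45 23 x [-20.7  -2.8] z [15.3 20.7 32.1]
ymax [52.6 53.  53.5 53.9 54.3] ymin [-84.9 -84.9 -84.7]
```

View pics/w7.png

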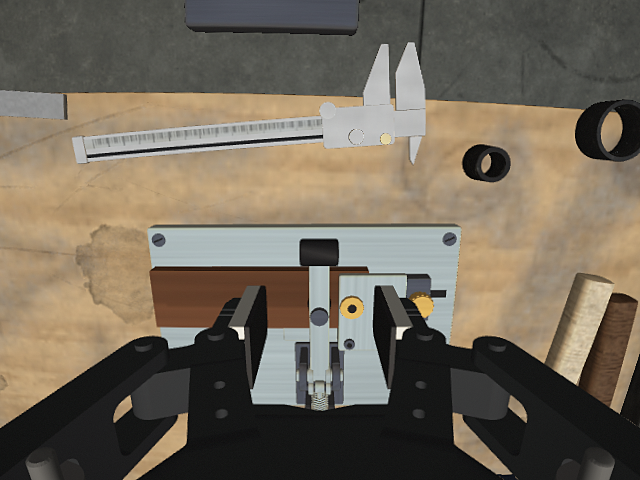

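The clip is shut on the scale, with the knob at (319,252). I'll make one last check of fence and dowel contact from higher up, measuring only relative positions.

Request:
play_rows(steps=[[[0, -15, -20, 0, 0, 0], [0, -40, -40, 0, 0, 0], [0, -75, -40, 0, 0, 0], [0, -100, -40, 0, 0, 0], [0, -100, -40, 0, 0, 0], [0, -100, -40, 0, 0, 0], [0, -100, -40, 0, 0, 0]]])

```text
time: 35.62
tool_pos: [0.452, 0.01, 0.1096]
tool_rot: [-0.001, -0.015, 1.0, 0.0]
contact_force: [-0.7, -0.0, 0.1]
gripper_width: 0.502
grasp_force: 0.0
```

```bash
python3 - <<'E'
from meas import *
im,d,c=grab('wrist');hsv=cv2.cvtColor(im,cv2.COLOR_BGR2HSV);P=[]
for v in range(480):
  for u in range(640):
    if d[v,u]>0:
      p=inj(atd(c,u,v,d))
      if abs(p[0])<60 and -100<p[1]<60: P.append([*p,float(hsv[v,u,1]>110 and hsv[v,u,2]<170)])
P=np.array(P)
S=P[P[:,3]>0];N=P[P[:,3]==0]
for y in (-80,-60,-45,-32,-15,2,8,14,38):
  k=S[(np.abs(S[:,1]-y)<3)&(S[:,2]>20)&(S[:,2]<25)]
  if len(k)>5: print('scale',y,np.percentile(k[:,0],[1,99]).round(1),len(k))
k=N[(N[:,1]>-42)&(N[:,1]<-18)&(N[:,0]>14)&(N[:,0]<34)&(N[:,2]>18)&(N[:,2]<24)]
if len(k): print('dowel',len(k),np.percentile(k[:,0],[1,99]).round(1),np.percentile(k[:,1],[1,99]).round(1))
k=N[(N[:,1]>0)&(N[:,1]<14)&(N[:,0]>14)&(N[:,0]<40)&(N[:,2]>17.5)&(N[:,2]<22.5)]
if len(k): print('fence',len(k),np.percentile(k[:,0],[1,99]).round(1))
E
```

```text
scale -80 [-20.4  18.8] 407
scale -60 [-20.3  18.6] 427
scale -45 [-20.2  18.9] 416
scale -32 [-20.4   0.6] 226
scale -15 [-20.3  10.9] 339
scale 2 [-20.3  18.5] 404
scale 8 [-20.1  18.3] 407
scale 14 [-20.2  18.4] 396
scale 38 [-20.5 -19.1] 11
fence 198 [19.6 37.1]
```

```bash
python3 -c "
from plant import order;print(order.job_done())"
```

```text
the job is handed in; nothing more can be done
None
```

I loaded the scale and handed the job in: it is against the end stop and fence, and parallel to them, under the clip, which I lowered by its knob without letting it snap. The dowel was hidden in the last view, so I judged that contact from the earlier sideways pushes and the scale lying parallel. The pushes I read were under 10 N, and nothing else on the bench was touched.

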